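# Put the returned slot gauges back in their carrier and lock it

## Robot

A 6-joint arm with a two-finger parallel gripper is mounted at the origin on the work surface. World frame = base frame: x ahead of the robot, y to its left, z up, the work surface at z = 0. Lengths are in m, angles in rad, forces in N, time in s.
With the tool pointing down it reaches from about 0.3 to 0.775 m from the base axis. Payload 14.6 kg.
Tool frame: the origin (TCP) lies on the centre line of the jaws, within the pads' length; the fingertips stand 19 mm ahead of it and the grasp point (between the pads) is the TCP; z points along the fingers, y is the line along which they close (so a half turn about z gives the same grasp; the last joint's range is limited). The gripper opens to 94 mm and grips with 3 to 60 N. Pads are 16 mm wide; open, the fingers measure 119 mm over their backs; the gripper's body (75 mm by 177 mm) begins 78 mm behind the grasp point.
Start: joints at [1.187, 0.3, 1.521, -0, 1.321, -0.067], TCP at [0.171, 0.523, 0.224] pointing down, gripper open.
Joint ranges: [-3.03, 3.03], [-0.79, 2.21], [0.23, 2.52], [-1.04, 4.18], [0, 3.07], [-2.55, 2.55]. Speed limits (rad/s): [2.22, 2.22, 2.57, 3.14, 3.14, 3.14].

## Interface

Orientations are given as [roll, pitch, yaw] about the fixed x, y, z axes, in that order (R = Rz(yaw) Ry(pitch) Rx(roll)).
In Python, from station import get_obs, camera, workorder gives the robot as it stands.
- The arm moves only by the tool play_rows, never from a script. Its argument "motion" is a list that holds one entry, the list of rows, each a list of 7 numbers: the shift along the tool's x, y, z as a fraction of full scale, then the turn, a rotation vector about the tool's x, y, z as a fraction of full scale, then the opening, from -1 (shut) to 1 (fully open). In form: [[[x, y, z, ax, ay, az, grip], ...]]. A call has 1 to 10 rows; each row is the pose to reach, as a shift and turn from the pose commanded when the call began, along the tool's axes at that moment, turning the shorter way round; what a row does not reach only later rows make up. Full scale, the value 1, is 0.25 m for a shift and 2 pi rad for a turn. A row lasts 1/10 s, in which the tool goes at most 50 mm and 8.59 degrees, less where a joint would pass 70% of its speed; a pose out of reach is approached as far as the arm can. A call with a number of a shift or a turn outside -1 to 1 is refused whole. A call with a gripper value outside its range is refused whole. The fingers move at their own pace and stop on an object; "grip_force" is the grip in N (left out, the last holds). Time passes only in rows, so rows that repeat a pose let the fingers close. It gives the time, the measured TCP pose, the force, the opening and the grip force at its end, in the units of the state.
- get_obs(): the state, without advancing time (a new reading comes with each control period).
- camera(name): name is "scene" or "side" or "wrist"; returns a dict with "frame" (480x640x3 uint8, red, green, blue), "z_map" (480x640 float32, m along the optical axis (not along the pixel's ray), 0 where there is no reading), "camera_matrix" (3x3 intrinsics, pixels), "D" ([k1, k2, p1, p2, k3] as OpenCV has them; the pictures are not rectified), "T" (4x4, takes a point from camera to world coordinates); the wrist camera has in their place "T_tool_cam" (4x4, takes a point from camera to tool coordinates, whose origin is the TCP and whose axes are the flange's). Camera axes: x right, y up, looking along -z (the intrinsics and any distortion apply to the point x, -y, -z); pixel columns grow to the right and rows downward; lengths in m; the calibration is good to about 2 mm. A picture is of the moment at which its call begins: read the wrist's pose just before it.
- workorder.hand_in(): hands the job in; it is judged then, once.
The state is a dict: "time_s": time; "qpos": joint angles; "joint_vel": joint speeds; "tau": joint torques, N m; "ee_pos": TCP position; "eef_rot": TCP orientation; "force": force on the tool from outside, world axes, zero at the start; "moment": the same for the moment, N m; "grip_width": finger opening in m; "grip_force": force on a finger pad.
Only numpy, scipy, OpenCV 4.12 (cv2) and the standard library are available. Lean on these libraries where they do the work, as an engineer would, in place of code of your own. Each camera call takes 0.05 s, during which the arm holds its last target. There are 200 camera calls.

## Task

The kit carrier is to go back on the shelf: swing its keeper bar up and right over to the far side, slide every loose gauge lying on the table blade-first and fully home into a slot of its own width, then swing the keeper bar down, fully shut behind the gauges. Leave the other things on the table where they are.

Things in the scene. Friction and masses are not known exactly. Their poses are not given: they have to be found in the camera images.
- wide_gauge1: loose wide slot gauge: level steel blade 102 x 44 x 4 (x -37 to +65), +x end rounded to a half-circle. On it stands a black grip fin, x -15 to +15, 14 wide in y, top at z 44; behind it a black tail block, 14 wide, x -37 to -15, top at z 18. Origin: blade underside below the fin's middle; x along the blade to its round end. May be absent (None).
- wide_gauge2: loose wide slot gauge: level steel blade 102 x 44 x 4 (x -37 to +65), +x end rounded to a half-circle. On it stands a black grip fin, x -15 to +15, 14 wide in y, top at z 44; behind it a black tail block, 14 wide, x -37 to -15, top at z 18. Origin: blade underside below the fin's middle; x along the blade to its round end. May be absent (None).
- narrow_gauge1: loose narrow slot gauge: level steel blade 102 x 30 x 4 (x -37 to +65), +x end rounded to a half-circle. On it stands a black grip fin, x -15 to +15, 14 wide in y, top at z 44; behind it a black tail block, 14 wide, x -37 to -15, top at z 18. Origin: blade underside below the fin's middle; x along the blade to its round end. May be absent (None).
- narrow_gauge2: loose narrow slot gauge: level steel blade 102 x 30 x 4 (x -37 to +65), +x end rounded to a half-circle. On it stands a black grip fin, x -15 to +15, 14 wide in y, top at z 44; behind it a black tail block, 14 wide, x -37 to -15, top at z 18. Origin: blade underside below the fin's middle; x along the blade to its round end. May be absent (None).
- wide_block1: wide slot block fixed on the carrier: grey, 61 wide in y, x +15 to +75, 18 high, with a level slot along x through its foot, 53 wide, 9 high, floored by the plate. Origin: on the plate's top, 15 above the table, where a fully home gauge has its origin (fin against the block's face at x = +15); x: insertion direction, away from the robot. Blocks stand in any order.
- narrow_block1: narrow slot block fixed on the carrier: grey, 47 wide in y, x +15 to +75, 18 high, with a level slot along x through its foot, 39 wide, 9 high, floored by the plate. Origin: on the plate's top, 15 above the table, where a fully home gauge has its origin (fin against the block's face at x = +15); x: insertion direction, away from the robot. Blocks stand in any order.
- wide_block2: wide slot block fixed on the carrier: grey, 61 wide in y, x +15 to +75, 18 high, with a level slot along x through its foot, 53 wide, 9 high, floored by the plate. Origin: on the plate's top, 15 above the table, where a fully home gauge has its origin (fin against the block's face at x = +15); x: insertion direction, away from the robot. Blocks stand in any order.
- narrow_block2: narrow slot block fixed on the carrier: grey, 47 wide in y, x +15 to +75, 18 high, with a level slot along x through its foot, 39 wide, 9 high, floored by the plate. Origin: on the plate's top, 15 above the table, where a fully home gauge has its origin (fin against the block's face at x = +15); x: insertion direction, away from the robot. Blocks stand in any order.
- carrier: kit carrier fixed on the table: aluminium plate 160 x 280 x 15 (x from -75 to +85, y from -140 to +140), origin at the centre line on the table, x in the direction of insertion. The block origins lie at its x = 0, y = -93, -31, 31, 93, z = 15.
- keeper (a joint): keeper, a steel bail hinged on the carrier: at 0 (shut) its 10 thick bar along y lies 4 behind the tails of home gauges (bar centre carrier x -46, 25 above the table); it swings up and over to the far side, limit 2.9 rad. Stiff hinge: stays where left.
- keeper_grip (a point): middle of the free end of the keeper's bar, a round black rubber-sleeved stub along y, 12 in diameter, 48 free length, beyond the carrier's +y end; moves with the keeper
- keeper_hinge (a point): point on the keeper's hinge axis (along the carrier's y), level with keeper_grip in y; 91 from keeper_grip
- small_carton: bystander: little cardboard box 40 x 24 x 20, origin at its underside
- tape_roll: bystander: roll of yellow packing tape, 100 across, 48 high, origin at its underside
- jar: bystander: white capped jar, 60 across, 70 high, origin at its underside
- tub: bystander: white open tub, 90 across, 60 high, origin at its underside
Things that resemble listed ones, but are neither listed nor needed, are in the scene too. Leave any blue look-alike of the narrow_gauge2 alone.

How it is judged:
By the outcome, as a careful person would: the job done as asked, in the order asked, and still so for the second after the job is handed in, with the robot touching nothing.
Of wide_gauge1, wide_gauge2, narrow_gauge1, narrow_gauge2 only 3 to 4 are there at a start; the rules pass over those that are not, and their reading is None.
At some moment in a run one of wide_gauge1, wide_gauge2, narrow_gauge1, narrow_gauge2 may be knocked a few centimetres aside while the robot is not near it.
Once in a run the grip may slacken for a moment while it holds something.
It also fails if it takes over 208 s, if anything falls off the work surface, if the arm or the gripper's body presses on something with over 40 N, if the wrist force passes 120 N, or if a joint passes its speed limit or range.

## Working session

There is one attempt and no reset: what is moved stays moved. The work goes in short steps, Python scripts to look and compute and a tool call to move; the robot and the scene stay as the last step left them, time stands still between calls to the robot, and variables do not carry over. Pictures are saved under pics/ and viewed, at most 14 in all, crops included, and the job is handed in when it is done.

Besides the shell and the picture viewer there is one more tool, called after ">>>" as name([rows], argument=value, ...), one row to a line, values as JSON. play_rows: Moves the arm, as the interface text tells. Its arguments: {"type":"object","properties":{"motion":{"type":"array"},"grip_force":{"type":"number"}},"required":["motion"]}

```bash
ls; mkdir -p pics
cat > h.py <<'E'
import numpy as np, cv2, sys
from station import get_obs, camera
from scipy.spatial.transform import Rotation as R
def snap(n,fn=None):
    o=get_obs(); c=camera(n)
    if 'T' not in c:
        T=np.eye(4);T[:3,:3]=R.from_euler('xyz',o['eef_rot']).as_matrix();T[:3,3]=o['ee_pos'];c['T']=T@c['T_tool_cam']
    if fn: cv2.imwrite('pics/'+fn,c['frame'][:,:,::-1])
    return c
def cloud(c):
    K,D,T=c['camera_matrix'],np.array(c['D'],float),c['T'];h,w=c['z_map'].shape
    u,v=np.meshgrid(np.arange(w),np.arange(h))
    p=cv2.undistortPoints(np.stack([u,v],-1).reshape(-1,1,2).astype(float),K,D).reshape(h,w,2)
    z=c['z_map'];P=np.stack([p[...,0]*z,-p[...,1]*z,-z],-1)
    W=P@T[:3,:3].T+T[:3,3];W[z==0]=np.nan
    return W
E
python3 - <<'E'
from h import *
print(get_obs())
for n in('scene','side','wrist'):
    c=snap(n,n+'0.png');print(n,c['T'].round(3).tolist(),c['camera_matrix'].tolist(),c['D']);np.savez(n+'0.npz',W=cloud(c),f=c['frame'])
E
```

```text
pics
{'time_s': 0.0, 'qpos': array([ 1.18739687e+00,  3.00494223e-01,  1.52158893e+00,  1.12385342e-05,
        1.32072897e+00, -6.65693528e-02]), 'joint_vel': array([-0.00075918,  0.00017007,  0.00072806,  0.00120444, -0.0007203 ,
        0.00110694]), 'tau': array([ 1.60855368e-03, -5.31804156e+01, -3.52741027e+01,  7.08844280e-02,
        2.42916163e-02, -1.35237083e-04]), 'ee_pos': array([0.17124572, 0.52239684, 0.22387032]), 'eef_rot': array([-3.14037660e+00, -9.19813452e-05,  2.82475971e+00]), 'force': array([-0.23546029,  0.58829905,  0.23656123]), 'moment': array([ 0.0305175 , -0.01440252,  0.01073922]), 'grip_force': 0.0, 'grip_width': 0.09382706930626022}
scene [[0.749, -0.406, 0.524, 0.999], [0.662, 0.48, -0.575, -0.42], [-0.018, 0.778, 0.629, 0.567], [0.0, 0.0, 0.0, 1.0]] [[438.1625733705281, 0.0, 323.689043709221], [0.0, 438.1625733705281, 246.5846736967174], [0.0, 0.0, 1.0]] [0.02248294 0.         0.         0.         0.        ]
side [[0.764, 0.488, -0.423, 0.169], [-0.645, 0.56, -0.52, -0.41], [-0.017, 0.67, 0.742, 0.714], [0.0, 0.0, 0.0, 1.0]] [[529.7138753259766, 0.0, 329.4779790049512], [0.0, 529.7138753259766, 242.71947776472248], [0.0, 0.0, 1.0]] [0.0047113 0.        0.        0.        0.       ]
wrist [[0.312, -0.92, -0.238, 0.102], [0.95, 0.301, 0.08, 0.545], [-0.002, -0.252, 0.968, 0.384], [0.0, 0.0, 0.0, 1.0]] [[365.64490735364905, 0.0, 320.2316662105966], [0.0, 365.64490735364905, 248.3392751832233], [0.0, 0.0, 1.0]] [-0.00021893  0.          0.          0.          0.        ]
```

View pics/scene0.png

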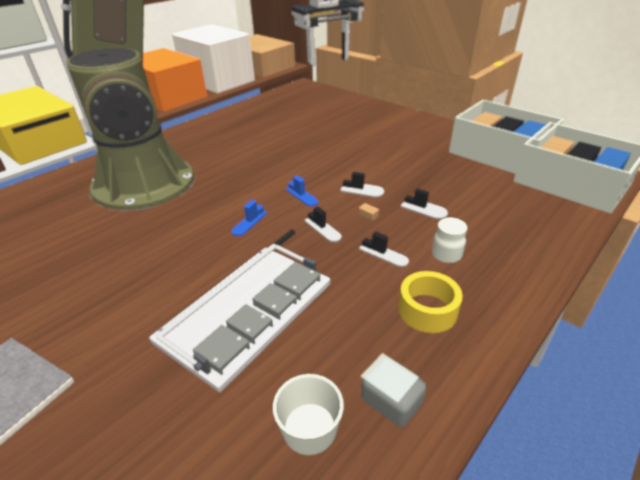

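View pics/side0.png

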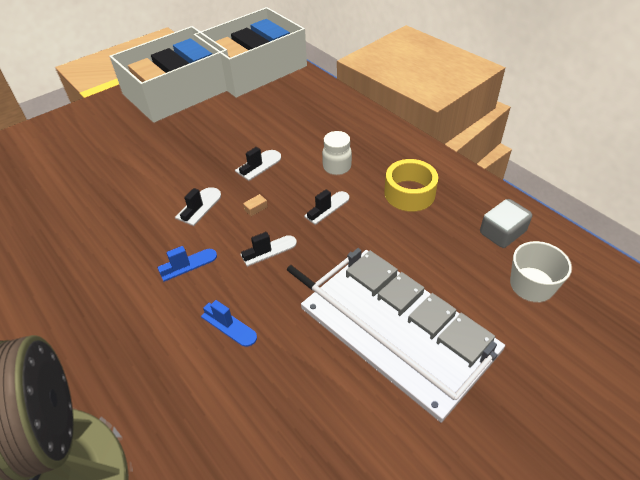

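The side view shows four black-fin gauges, at (258,163), (198,205), (268,249) and (326,206). The two blue look-alikes are at (187,263) and (230,323). The carrier is at (400,330), with its stub at (300,277). Next I'll make a fused orthographic map.

```bash
cat >> h.py <<'E'
def ortho(Ws,fs,x0,x1,y0,y1,s):
    # top view: row down = -x, col right = -y ; s px per m
    h,w=int((x1-x0)*s),int((y1-y0)*s);H=np.full((h,w),-1.);I=np.zeros((h,w,3),np.uint8)
    for W,f in zip(Ws,fs):
        P=W.reshape(-1,3);C=f.reshape(-1,3);ok=np.isfinite(P[:,0]);P,C=P[ok],C[ok]
        r=((x1-P[:,0])*s).astype(int);c=((y1-P[:,1])*s).astype(int)
        k=(r>=0)&(r<h)&(c>=0)&(c<w)&(P[:,2]<.12);r,c,P,C=r[k],c[k],P[k],C[k]
        o=np.argsort(P[:,2]);r,c=r[o],c[o]
        z=P[o,2];up=z>H[r,c];H[r[up],c[up]]=z[up];I[r[up],c[up]]=C[o][up]
    return H,I
E
python3 - <<'E'
from h import *
d=[np.load(n+'0.npz') for n in('scene','side')]
for a,n in zip(d,('scene','side')):
    W=a['W'];f=a['f'].astype(int)
    tab=(abs(W[...,2])<.015)&(W[...,0]>.3)&(W[...,0]<.8)&(abs(W[...,1])<.4)
    print(n,'table z',np.median(W[tab][:,2]))
    black=(f.max(-1)<60)&(W[...,2]>.022)&(W[...,2]<.07)&(W[...,0]>.2)&(W[...,0]<.9)&(abs(W[...,1])<.5)
    m,l,s,_=cv2.connectedComponentsWithStats(black.astype(np.uint8))
    for i in range(1,m):
        if s[i,4]>15: P=W[l==i];print(i,s[i],np.median(P,0).round(3),P[:,2].max().round(3))
H,I=ortho([a['W'] for a in d],[a['f'] for a in d],.2,.85,-.35,.4,800)
I=cv2.dilate(I,np.ones((2,2)));
for k in range(0,600,80):cv2.line(I,(k,0),(k,4),(255,255,0));
cv2.imwrite('pics/ortho.png',I[:,:,::-1])
E
```

```text
scene table z -0.0002603192717268721
1 [351 173  13  10  92] [0.442 0.316 0.034] 0.044
2 [414 190  14  12 114] [0.6   0.345 0.034] 0.045
3 [313 208  12  14 114] [0.477 0.141 0.035] 0.046
4 [277 231  17  13  59] [0.478 0.037 0.036] 0.04
5 [372 233  15  14 153] [0.624 0.152 0.036] 0.045
side table z 0.001994642544939862
1 [246 147  15  18 185] [0.591 0.347 0.039] 0.049
4 [185 189  16  19 201] [0.433 0.319 0.039] 0.048
5 [315 190  16  19 207] [0.615 0.155 0.04 ] 0.05
11 [251 232  19  19 241] [0.467 0.144 0.04 ] 0.047
13 [349 252  12  14  57] [0.56  0.01  0.037] 0.046
14 [287 266  28  24 201] [0.47  0.037 0.039] 0.043
16 [481 353   7   8  24] [ 0.581 -0.248  0.037] 0.044
```

View pics/ortho.png

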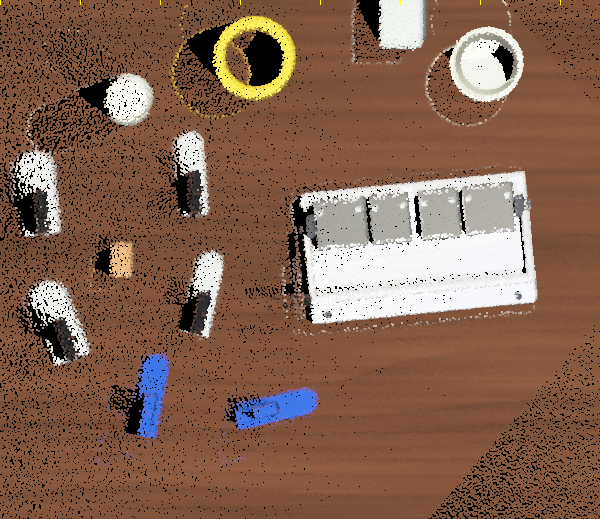

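```bash
cat >> h.py <<'E'
def rel(p,yaw,tilt=0):
    "row fractions from measured pose to tool-down pose at p with tool-x heading yaw"
    o=get_obs();M=R.from_euler('xyz',o['eef_rot']);G=R.from_euler('xyz',[np.pi,tilt,yaw])
    d=M.inv().apply(np.array(p)-o['ee_pos'])/.25;r=(M.inv()*G).as_rotvec()/(2*np.pi)
    return d.round(4).tolist(),r.round(4).tolist()
E
python3 - <<'E'
from h import *
print(rel([.40,.22,.3],3.2),rel([.36,.28,.3],3.2))
E
```

```text
([-1.2463, -0.8649, -0.3032], [-0.0001, -0.0, -0.0597]) ([-1.0194, -0.6867, -0.3034], [-0.0001, -0.0, -0.0597])
```

>>> play_rows([
  [[-1,-0.68,-0.3,0,0,-0.06,0],[-1,-0.68,-0.3,0,0,-0.06,0],[-1,-0.68,-0.3,0,0,-0.06,0],[-1,-0.68,-0.3,0,0,-0.06,0],[-1,-0.68,-0.3,0,0,-0.06,0],[-1,-0.68,-0.3,0,0,-0.06,0],[-1,-0.68,-0.3,0,0,-0.06,0],[-1,-0.68,-0.3,0,0,-0.06,0],[-1,-0.68,-0.3,0,0,-0.06,0],[-1,-0.68,-0.3,0,0,-0.06,0]],
])

```text
time_s: 1.15
ee_pos: [0.3553, 0.2839, 0.299]
eef_rot: [-3.141, -0.001, -3.08]
force: [0.4, 0.6, 0.2]
grip_width: 0.0467
grip_force: 0.0
```

Run:
```python
from h import *
c=snap('wrist','w1.png');np.savez('w1.npz',W=cloud(c),f=c['frame'])
print(rel([.45,.03,.3],3.23))
```

```text
([-0.3157, -1.0372, -0.0038], [-0.0, -0.0001, -0.0043])
```

View pics/w1.png

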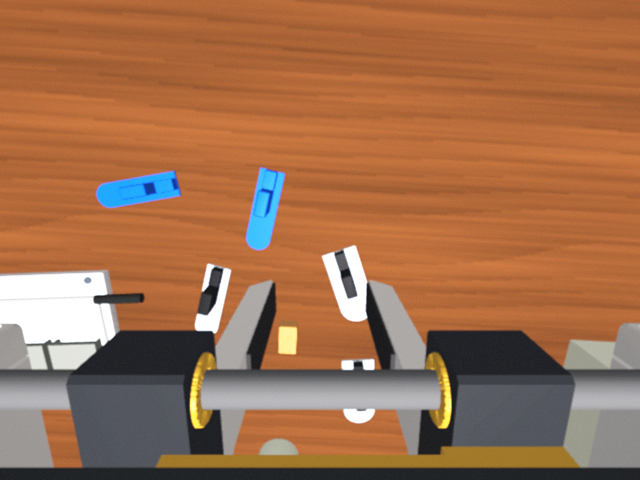

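The wrist picture shows the near gauges at (213,298) and (346,285), and the stub at (120,298). The lower half is hidden by the gripper, so the camera needs to be further out.

Run:
```python
from h import *
print(rel([.60,.10,.28],3.23))
```

```text
([-0.9318, -0.7946, 0.0757], [-0.0, -0.0001, -0.0043])
```

>>> play_rows([
  [[-0.93,-0.79,0.07,0,0,-0.004,0],[-0.93,-0.79,0.07,0,0,-0.004,0],[-0.93,-0.79,0.07,0,0,-0.004,0],[-0.93,-0.79,0.07,0,0,-0.004,0],[-0.93,-0.79,0.07,0,0,-0.004,0],[-0.93,-0.79,0.07,0,0,-0.004,0],[-0.93,-0.79,0.07,0,0,-0.004,0],[-0.93,-0.79,0.07,0,0,-0.004,0],[-0.93,-0.79,0.07,0,0,-0.004,0]],
])

```text
time_s: 2.1
ee_pos: [0.5992, 0.1014, 0.2819]
eef_rot: [3.141, -0.0, -3.055]
force: [-0.1, 0.5, -0.2]
grip_width: 0.0469
grip_force: 0.0
```

Run:
```python
from h import *
c=snap('wrist','w2.png');np.savez('w2.npz',W=cloud(c),f=c['frame'])
print(rel([.68,-.05,.28],3.23))
```

```text
([-0.2696, -0.632, 0.0092], [0.0, 0.0, -0.0002])
```

View pics/w2.png

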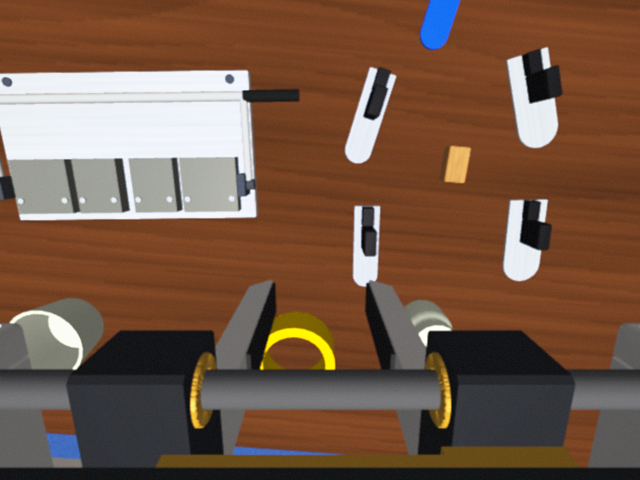

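This view shows the whole carrier, with its stub at (272,95), and all four gauges: narrow at (370,115) and (366,245), wide at (532,97) and (527,240). Now I'll fit the poses.

```bash
cat >> h.py <<'E'
def toplane(c,uv,z):
    p=cv2.undistortPoints(np.asarray(uv,float).reshape(-1,1,2),c['camera_matrix'],np.array(c['D'],float)).reshape(-1,2)
    d=np.c_[p[:,0],-p[:,1],-np.ones(len(p))]@c['T'][:3,:3].T;o=c['T'][:3,3]
    return (o+d*((z-o[2])/d[:,2])[:,None])[:,:2]
def rects(c,amin=200,rmax=345,zp=.004):
    f=c['frame'].astype(int);sat=f.max(-1)-f.min(-1)
    m=((f.min(-1)>150)&(sat<40)).astype(np.uint8);m[rmax:]=0
    n,l,s,_=cv2.connectedComponentsWithStats(m);W=cloud(c);out=[]
    for i in range(1,n):
        if s[i,4]<amin: continue
        v,u=np.nonzero(l==i);z=np.nanmedian(W[l==i][:,2])
        P=toplane(c,np.c_[u,v],.015 if s[i,4]>5000 else zp)
        (cx,cy),(a,b),t=cv2.minAreaRect((P*1000).astype(np.float32))
        t=np.radians(t)
        if b>a:a,b,t=b,a,t+np.pi/2
        print(s[i],'z %.4f c %.1f %.1f size %.1f %.1f ang %.3f'%(z,cx,cy,a,b,t))
    blk=(f.max(-1)<55)&(W[...,2]>.03)&(W[...,2]<.055);blk[rmax:]=0
    n,l,s,_=cv2.connectedComponentsWithStats(blk.astype(np.uint8))
    for i in range(1,n):
        if s[i,4]>60:
            Q=W[l==i];t=Q[:,2]>np.nanpercentile(Q[:,2],60)
            print('fin',s[i],(np.nanmedian(Q[t],0)*1000).round(1),'maxz',(np.nanpercentile(Q[:,2],95)*1000).round(1))
E
python3 - <<'E'
from h import *
c=snap('wrist');rects(c);np.savez('w3.npz',W=cloud(c),f=c['frame'])
W=cloud(c)
for u,v in [(250,95),(262,95),(272,95),(285,95),(295,95),(245,185),(252,186),(5,185),(100,96),(40,190),(98,190),(155,190),(210,190),(200,130)]:
    print((u,v),(W[v,u]*1000).round(1),c['frame'][v,u])
# block edges along row 175
f=c['frame'][175].astype(int);print([(u,f[u].tolist()) for u in range(10,245) if abs(f[u].sum()-f[u-1].sum())>60])
E
```

```text
[ 507   56   51   92 2399] z 0.0039 c 449.6 328.0 size 102.6 44.9 ang 0.381
[ 345   67   51   96 1800] z 0.0041 c 483.1 144.8 size 102.6 31.0 ang 2.933
[    0    70   257   150 33493] z 0.0161 c 540.0 -121.9 size 280.1 159.8 ang 1.670
[ 503  200   38   81 1739] z 0.0039 c 609.2 352.9 size 101.8 45.1 ang 0.106
[ 353  206   27   80 1247] z 0.0041 c 633.2 159.8 size 100.8 31.2 ang 0.087
[ 10 310  72  35 851] z 0.0063 c 774.2 -242.0 size 93.3 37.8 ang 1.222
[418 325  33  20 238] z 0.0698 c 739.3 262.2 size 40.6 21.8 ang 2.275
fin [537  66  25  34 599] [436.5 321.9  44.2] maxz 45.0
fin [366  85  20  33 399] [468.6 147.4  44.6] maxz 45.4
fin [243  89  56  13 609] [473.   39.2  39.2] maxz 40.0
fin [  0 177  15  22 225] [ 592.3 -244.5   42.1] maxz 44.0
fin [529 222  22  28 451] [595.9 351.1  44.2] maxz 44.9
fin [363 228  12  26 114] [610.8 153.5  43.7] maxz 44.5
(250, 95) [475.1  17.5  38.7] [34 34 36]
(262, 95) [474.1  29.9  39.7] [37 40 41]
(272, 95) [473.2  40.1  39.2] [35 36 36]
(285, 95) [471.9  53.3  38.5] [33 37 38]
(295, 95) [471.1  63.7  39.2] [36 39 40]
(245, 185) [566.6  16.7  44.
[... 225 characters left out ...]
.1] [158 161 155]
(155, 190) [581.8 -84.7  33.9] [166 167 160]
(210, 190) [576.7 -24.4  32.2] [177 180 170]
(200, 130) [513.3 -41.1  15.4] [242 246 251]
[(10, [107, 91, 83]), (11, [138, 140, 134]), (66, [133, 135, 129]), (67, [79, 80, 79]), (68, [52, 53, 53]), (73, [88, 90, 84]), (74, [131, 136, 129]), (75, [155, 157, 151]), (116, [131, 135, 127]), (117, [79, 78, 78]), (118, [53, 52, 51]), (124, [105, 111, 114]), (125, [193, 201, 214]), (126, [238, 242, 249]), (130, [208, 213, 220]), (131, [169, 173, 170]), (173, [101, 104, 99]), (174, [64, 64, 62]), (178, [103, 108, 112]), (179, [170, 175, 183]), (180, [196, 202, 208]), (181, [178, 180, 177]), (235, [155, 158, 152]), (236, [101, 106, 111])]
```

Run:
```python
from h import *
print(rel([.4733,.0395,.12],1.670))
c=np.load('w3.npz');W=c['W']*1000;f=c['f']
ex=np.array([.9951,.099]);ey=np.array([-.099,.9951])
P=W[...,:2]-[535,-122.4];X=P@ex;Y=P@ey
m=(Y>138)&(Y<150)&(X>-60)&(X<80)&(W[...,2]>10)
for x in range(-60,75,6):
    k=m&(X>=x)&(X<x+6)
    if k.sum(): print(x,k.sum(),np.median(Y[k]).round(1),np.percentile(W[...,2][k],[50,95]).round(1))
m=(W[...,2]>36)&(X>-60)&(X<-30);
for y in range(-140,195,20):
    k=m&(Y>y)&(Y<y+20)
    if k.sum():print('bar',y,np.median(X[k]).round(1),np.percentile(W[...,2][k],90).round(1))
```

```text
([0.5235, -0.2032, 0.6498], [0.0001, 0.0001, 0.2481])
-60 14 139.1 [14.3 15.6]
-54 32 144.3 [37.7 39.4]
-48 79 143.7 [38.7 40.3]
-42 54 140.1 [35.5 38.4]
-36 29 139.5 [34.9 37.6]
-30 39 139.5 [33.5 37. ]
-24 37 139.3 [33.9 36.6]
-18 30 139.4 [34.  36.4]
-12 39 139.4 [32.7 37.1]
-6 34 139.5 [32.7 36.4]
0 33 139.5 [33.6 36.1]
6 37 139.5 [32.9 36. ]
12 29 139.4 [33.  35.7]
18 32 139.6 [33.7 35.9]
24 38 139.6 [32.3 36.1]
30 30 139.3 [32.4 35.4]
36 36 139.8 [33.9 36.1]
42 35 141.5 [36.5 38.3]
48 340 143.8 [364.6 367.6]
54 731 143.9 [365.7 373. ]
60 237 143.6 [363.4 367. ]
66 183 143.8 [370.8 372.8]
72 896 143.7 [369.  373.5]
bar -120 -45.3 38.8
bar -100 -45.8 38.9
bar -80 -45.8 39.1
bar -60 -45.7 38.7
bar -40 -45.9 38.9
bar -20 -45.9 39.0
bar 0 -45.6 39.1
bar 20 -45.6 39.0
bar 40 -45.9 39.0
bar 60 -45.7 39.1
bar 80 -45.7 38.8
bar 100 -45.4 38.9
bar 120 -44.2 38.8
bar 140 -45.6 39.7
bar 160 -45.4 39.6
bar 180 -45.8 39.8
```

>>> play_rows([
  [[0.52,-0.2,0.3,0,0,0.248,0],[0.52,-0.2,0.3,0,0,0.248,0],[0.52,-0.2,0.3,0,0,0.248,0],[0.52,-0.2,0.3,0,0,0.248,0],[0.52,-0.2,0.3,0,0,0.248,0],[0.52,-0.2,0.3,0,0,0.248,0],[0.52,-0.2,0.3,0,0,0.248,0],[0.52,-0.2,0.3,0,0,0.248,0],[0.52,-0.2,0.3,0,0,0.248,0],[0.52,-0.2,0.3,0,0,0.248,0]],
])

```text
time_s: 3.2
ee_pos: [0.4742, 0.0401, 0.2075]
eef_rot: [3.14, 0.0, 1.722]
force: [0.1, -0.1, 0.0]
grip_width: 0.0468
grip_force: 0.0
```

Run:
```python
from h import *
print(get_obs()['eef_rot'],rel([.4733,.0395,.03],1.670))
c=snap('wrist','w4.png');W=cloud(c);f=c['frame'];np.savez('w4.npz',W=W,f=f)
```

```text
[3.14043177e+00 1.24188151e-04 1.72222600e+00] ([-0.0016, -0.0045, 0.7101], [0.0002, 0.0, 0.0083])
```

View pics/w4.png

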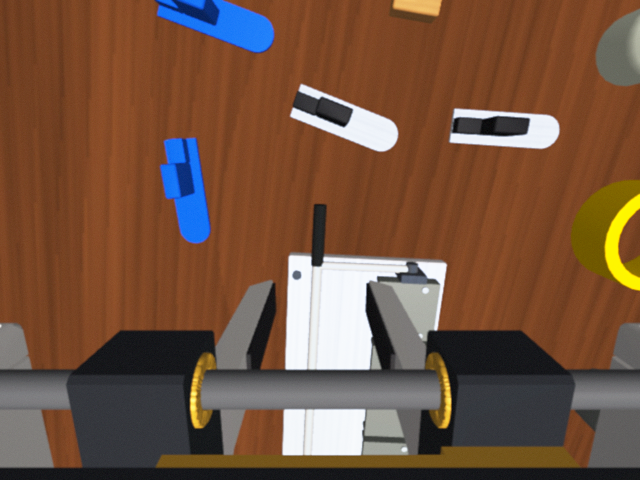

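The stub is at (319,234), lined up between the fingers, and the hinge bracket is at (412,272). I'll cross-check both and refine the gauges from this second place.

Run:
```python
from h import *
c=snap('wrist');print(toplane(c,[(319.5,205),(319.5,234),(319.5,264),(412,262),(412,275)],.034)*1000);rects(c,rmax=260);W=cloud(c)
for p in [(205,319),(234,319),(266,412),(272,412),(262,412)]:print((W[p]*1000).round(1))
```

```text
[[470.00625207  66.15242485]
 [473.81359815  39.26762247]
 [477.91975138  10.2728395 ]
 [564.93368512  24.62154164]
 [567.58901239  11.81428891]]
[633  14   7  46 211] z 0.0440 c 729.9 250.7 size 37.0 5.3 ang 1.928
[ 289   84  108   67 2549] z 0.0041 c 483.2 144.9 size 102.9 30.8 ang 2.933
[ 449  107  110   40 2233] z 0.0040 c 633.5 160.0 size 102.8 30.9 ang 0.087
fin [315  98  31  27 208] [460.4 145.5  44.3] maxz 44.9
fin [485 115  43  18 531] [622.3 158.4  44.5] maxz 45.1
fin [312 204  14  56 633] [472.4  43.3  39.2] maxz 39.8
[469.5  66.5  36.8]
[473.2  40.4  39.4]
[565.   21.4  36.5]
[565.9  15.8  37.3]
[565.3  24.3  32.6]
```

>>> play_rows([
  [[0,-0.004,0.3,0,0,0.008,0],[0,-0.004,0.5,0,0,0.008,0],[0,-0.004,0.71,0,0,0.008,0],[0,-0.004,0.71,0,0,0.008,0],[0,-0.004,0.71,0,0,0.008,0]],
])

```text
time_s: 3.8
ee_pos: [0.4715, 0.0394, 0.0268]
eef_rot: [-3.136, -0.001, 1.682]
force: [0.9, -0.4, 0.6]
grip_width: 0.0467
grip_force: 0.0
```

>>> play_rows([
  [[0,0,0,0,0,0,-1],[0,0,0,0,0,0,-1],[0,0,0,0,0,0,-1],[0,0,0,0,0,0,-1],[0,0,0,0,0,0,-1],[0,0,0,0,0,0,-1]],
], grip_force=30)

```text
time_s: 4.4
ee_pos: [0.4727, 0.0389, 0.0294]
eef_rot: [-3.139, -0.0, 1.677]
force: [-5.4, -0.6, 1.3]
grip_width: 0.0111
grip_force: 30.0
```

>>> play_rows([
  [[0,0.002,-0.036,0,0,0,-1],[0,0.007,-0.072,0,0,0,-1],[0,0.016,-0.108,0,0,0,-1],[0,0.029,-0.142,0,0,0,-1],[0,0.045,-0.175,0,0,0,-1],[0,0.045,-0.175,0,0,0,-1]],
], grip_force=40)

```text
time_s: 5.0
ee_pos: [0.4841, 0.0401, 0.0747]
eef_rot: [-3.139, 0.0, 1.677]
force: [-14.8, -2.4, 7.9]
grip_width: 0.0108
grip_force: 40.0
```

Run:
```python
from h import *
o=get_obs();print(o['force'],o['moment'],o['grip_width'])
c=snap('wrist');W=cloud(c)*1000;cv2.imwrite('pics/w5.png',c['frame'][:,:,::-1])
ex=np.array([.9951,.099]);ey=np.array([-.099,.9951]);P=W[...,:2]-[535,-122.4];X=P@ex;Y=P@ey
m=(X>-70)&(X<40)&(W[...,2]>40)&(W[...,2]<110)&(Y>-140)&(Y<200)
for y in range(-140,200,20):
    k=m&(Y>y)&(Y<y+20)
    if k.sum()>5:print(y,k.sum(),np.median(X[k]).round(1),np.percentile(W[...,2][k],[50,90]).round(1))
```

```text
[-14.80092457  -2.36027372   7.88656765] [-0.58335698  2.83875076 -0.04800406] 0.010813238954308062
80 354 -34.7 [79.3 80.2]
100 497 -34.8 [79.4 80.4]
120 60 -28.6 [76.4 79.5]
140 957 -34.5 [80.2 81.3]
160 3681 -34.3 [ 82.6 105.3]
180 950 -34.7 [79.9 81.3]
```

>>> play_rows([
  [[0,0.018,-0.029,0,0,0,-1],[0,0.04,-0.058,0,0,0,-1],[0,0.065,-0.085,0,0,0,-1],[0,0.092,-0.109,0,0,0,-1],[0,0.122,-0.13,0,0,0,-1],[0,0.153,-0.148,0,0,0,-1],[0,0.187,-0.163,0,0,0,-1],[0,0.221,-0.175,0,0,0,-1],[0,0.257,-0.183,0,0,0,-1],[0,0.293,-0.187,0,0,0,-1]],
])

```text
time_s: 6.05
ee_pos: [0.5584, 0.0475, 0.1221]
eef_rot: [3.14, 0.001, 1.677]
force: [-4.8, -4.6, 3.4]
grip_width: 0.0109
grip_force: 40.0
```

```bash
cat >> h.py <<'E'
def bar():
    o=get_obs();print(o['force'],o['grip_width'],o['ee_pos'])
    c=snap('wrist');W=cloud(c)*1000
    ex=np.array([.9951,.099]);ey=np.array([-.099,.9951]);P=W[...,:2]-[535,-122.4];X=P@ex;Y=P@ey
    p=(np.array(o['ee_pos'][:2])*1000-[535,-122.4]);print('tcp carrier',p@ex,p@ey)
    m=(abs(X-p@ex)<25)&(abs(W[...,2]-o['ee_pos'][2]*1000)<25)
    for y in range(-140,200,20):
        k=m&(Y>y)&(Y<y+20)
        if k.sum()>5:print(y,k.sum(),np.median(X[k]).round(1),np.percentile(W[...,2][k],[50,90]).round(1))
E
python3 - <<'E'
from h import *
bar()
E
```

```text
[-4.82764607 -4.57646641  3.4093051 ] 0.010890864055406953 [0.558422   0.04749929 0.12209872]
tcp carrier 40.12726306638976 166.7480050054309
80 362 40.0 [126.5 127.5]
100 510 39.9 [126.5 127.6]
120 47 38.3 [125.8 127.5]
140 926 40.2 [127.4 128.6]
160 2852 40.1 [127.9 142.6]
180 949 40.0 [127.1 128.5]
```

>>> play_rows([
  [[0,0.031,0,0,0,0,-1],[0,0.067,0.002,0,0,0,-1],[0,0.103,0.009,0,0,0,-1],[0,0.138,0.019,0,0,0,-1],[0,0.172,0.032,0,0,0,-1],[0,0.204,0.049,0,0,0,-1],[0,0.235,0.069,0,0,0,-1],[0,0.263,0.092,0,0,0,-1],[0,0.289,0.118,0,0,0,-1],[0,0.312,0.146,0,0,0,-1]],
])

```text
time_s: 7.1
ee_pos: [0.6358, 0.0556, 0.0845]
eef_rot: [3.141, 0.001, 1.676]
force: [-2.3, -4.9, 2.6]
grip_width: 0.0108
grip_force: 40.0
```

Run:
```python
from h import *
bar()
```

```text
[-2.28862643 -4.90112325  2.5820008 ] 0.010840555224078919 [0.63575448 0.05557382 0.08452495]
tcp carrier 117.88019492454525 167.12704983702386
80 311 117.7 [90.4 91.3]
100 566 117.9 [90.5 91.5]
120 21 112.7 [87.4 89.3]
140 908 117.9 [91.3 92.4]
160 2853 117.8 [ 91.7 104.9]
180 967 118.1 [90.9 92.4]
```

>>> play_rows([
  [[0,0.021,0.032,0,0,0,-1],[0,0.039,0.064,0,0,0,-1],[0,0.052,0.097,0,0,0,-1],[0,0.057,0.111,0,0,0,-1],[0,0.06,0.12,0,0,0,-1],[0,0.06,0.12,0,0,0,-1]],
])

```text
time_s: 7.75
ee_pos: [0.6501, 0.0571, 0.0562]
eef_rot: [3.142, 0.001, 1.677]
force: [-14.5, -7.6, 18.9]
grip_width: 0.0109
grip_force: 40.0
```

Run:
```python
from h import *
bar()
```

```text
[-14.45242017  -7.60075814  18.88381119] 0.01085688924796571 [0.65008605 0.05714406 0.05624258]
tcp carrier 132.29698936139192 167.27077055273486
80 273 132.2 [62.9 64. ]
100 585 132.1 [63.  64.1]
140 882 132.3 [63.9 65. ]
160 2853 132.3 [64.2 76.6]
180 996 132.1 [63.5 65. ]
```

>>> play_rows([
  [[0,0,0,0,0,0,0],[0,0,0,0,0,0,0],[0,0,0,0,0,0,0],[0,0,0,0,0,0,0],[0,0,-0.2,0,0,0,0],[0,0,-0.4,0,0,0,0],[0,0,-0.6,0,0,0,0],[0,0,-0.85,0,0,0,0],[0,0,-0.85,0,0,0,0]],
])

```text
time_s: 8.7
ee_pos: [0.6513, 0.0579, 0.2726]
eef_rot: [3.133, 0.0, 1.677]
force: [-0.5, -0.5, -0.7]
grip_width: 0.0469
grip_force: 0.0
```

Run:
```python
from h import *
c=snap('wrist','w6.png');rects(c,rmax=260)
print(rel([.62,.1,.28],3.24))
```

```text
[ 387    0   66   75 3352] z 0.0699 c 738.1 259.0 size 72.0 61.9 ang 0.934
[ 128   95   94   54 1952] z 0.0041 c 483.3 145.0 size 102.8 30.9 ang 2.934
[ 266  109   92   31 1871] z 0.0041 c 633.1 160.1 size 101.8 30.9 ang 0.088
[ 141  240   94   20 1618] z 0.0152 c 498.8 0.9 size 112.5 23.8 ang 0.103
[242 241  80  19 776] z 0.0426 c 611.4 12.0 size 95.7 22.6 ang 0.103
fin [133 105  36  23 442] [470.  148.5  44.5] maxz 45.3
fin [283 115  29  15 305] [616.4 157.4  44.6] maxz 45.4
([0.1806, -0.106, -0.0346], [0.0009, 0.001, -0.2488])
```

Run:
```python
from h import *
print(rel([.6193,.1588,.15],3.2292))
```

```text
([0.415, -0.088, 0.4855], [0.0009, 0.001, -0.2471])
```

>>> play_rows([
  [[0.1,0,0,0,0,-0.247,0],[0.2,-0.05,0,0,0,-0.247,0],[0.3,-0.088,0,0.001,0.001,-0.247,0],[0.415,-0.088,0.1,0.001,0.001,-0.247,0],[0.415,-0.088,0.2,0.001,0.001,-0.247,0],[0.415,-0.088,0.3,0.001,0.001,-0.247,0],[0.415,-0.088,0.4,0.001,0.001,-0.247,0],[0.415,-0.088,0.48,0.001,0.001,-0.247,0],[0.415,-0.088,0.48,0.001,0.001,-0.247,0],[0.415,-0.088,0.48,0.001,0.001,-0.247,0]],
])

```text
time_s: 9.75
ee_pos: [0.6164, 0.1585, 0.1432]
eef_rot: [-3.141, -0.011, -3.1]
force: [0.5, 0.0, 1.0]
grip_width: 0.0469
grip_force: 0.0
```

Run:
```python
from h import *
c=snap('wrist','w7.png');rects(c,rmax=345)
print(get_obs()['ee_pos'],rel([.6193,.1588,.028],3.2292))
```

```text
[ 280    0   68  142 3967] z 0.0041 c 483.2 144.9 size 102.2 30.7 ang 2.933
[ 522    0   75  106 4938] z 0.0039 c 458.9 331.9 size 82.4 44.5 ang 0.381
[    0     5   157   313 28069] z 0.0157 c 571.8 -31.8 size 258.4 122.9 ang 2.975
[569 183  16  33 268] z 0.0040 c 569.9 365.8 size 27.6 12.0 ang 0.212
[ 524  185   53  118 3626] z 0.0039 c 609.2 353.0 size 102.6 44.5 ang 0.118
[ 301  204   41  116 2695] z 0.0041 c 633.5 160.1 size 102.2 30.7 ang 0.086
fin [570   0  39  26 719] [446.4 325.4  43.9] maxz 44.7
fin [ 301   10   30   58 1180] [469.2 148.2  44.5] maxz 45.1
fin [ 12 145  10  29  67] [555.4 -65.3  31.9] maxz 32.4
fin [118 163  17  35 212] [566.5  16.5  43.1] maxz 45.0
fin [137 171   7  17  63] [565.2  24.2  34.7] maxz 36.5
fin [ 20 175  15  49 108] [587.2 -62.3  31.9] maxz 32.4
fin [ 564  216   33   43 1165] [594.6 350.9  44.2] maxz 44.8
fin [313 237  18  41 324] [619.1 156.1  44.5] maxz 45.1
[0.61658383 0.15850199 0.14374366] ([-0.0159, 0.0009, 0.4628], [-0.0001, -0.0017, -0.0058])
```

>>> play_rows([
  [[-0.014,0.001,0.1,0,-0.001,-0.006,0],[-0.014,0.001,0.2,0,-0.001,-0.006,0],[-0.014,0.001,0.35,0,-0.001,-0.006,0],[-0.014,0.001,0.46,0,-0.001,-0.006,0],[-0.014,0.001,0.46,0,-0.001,-0.006,0],[-0.014,0.001,0.46,0,-0.001,-0.006,-1],[-0.014,0.001,0.46,0,-0.001,-0.006,-1],[-0.014,0.001,0.46,0,-0.001,-0.006,-1],[-0.014,0.001,0.46,0,-0.001,-0.006,-1],[-0.014,0.001,0.46,0,-0.001,-0.006,-1]],
], grip_force=40)

```text
time_s: 10.8
ee_pos: [0.6203, 0.159, 0.0318]
eef_rot: [3.142, -0.0, -3.069]
force: [-1.9, 0.6, 5.2]
grip_width: 0.0138
grip_force: 40.0
```

```bash
cat >> h.py <<'E'
def car(x,y,z):
    p=np.array([.535,-.1224])+x*np.array([.9951,.099])+y*np.array([-.099,.9951]);return [p[0],p[1],z]
E
python3 - <<'E'
from h import *
print(get_obs()['eef_rot'],rel([.60,.10,.12],3.24),rel(car(-.070,.031,.07),3.2408))
E
```

```text
[ 3.14150175e+00 -1.91761086e-04 -3.06900678e+00] ([0.098, -0.2295, -0.3528], [0.0, -0.0, -0.0041]) ([0.705, -0.9814, -0.1528], [0.0, -0.0, -0.0042])
```

>>> play_rows([
  [[0,0,-0.2,0,0,0,-1],[0,0,-0.38,0,0,0,-1],[0.705,-0.98,-0.38,0,0,-0.004,-1],[0.705,-0.98,-0.38,0,0,-0.004,-1],[0.705,-0.98,-0.38,0,0,-0.004,-1],[0.705,-0.98,-0.38,0,0,-0.004,-1],[0.705,-0.98,-0.38,0,0,-0.004,-1],[0.705,-0.98,-0.38,0,0,-0.004,-1],[0.705,-0.98,-0.38,0,0,-0.004,-1],[0.705,-0.98,-0.38,0,0,-0.004,-1]],
])

```text
time_s: 11.8
ee_pos: [0.4619, -0.099, 0.1266]
eef_rot: [-3.141, -0.001, -3.046]
force: [0.5, 0.3, -1.3]
grip_width: 0.014
grip_force: 40.0
```

Run:
```python
from h import *
o=get_obs();print(o['ee_pos'],o['eef_rot'],o['grip_width'],rel(car(-.070,.031,.05),3.2408))
c=snap('wrist','w8.png')
```

```text
[ 0.4619341  -0.09897498  0.12662622] [-3.14134696e+00 -6.92766593e-04 -3.04609985e+00] 0.013963383161003469 ([-0.0018, 0.0019, 0.3065], [-0.0, -0.0001, -0.0006])
```

View pics/w8.png

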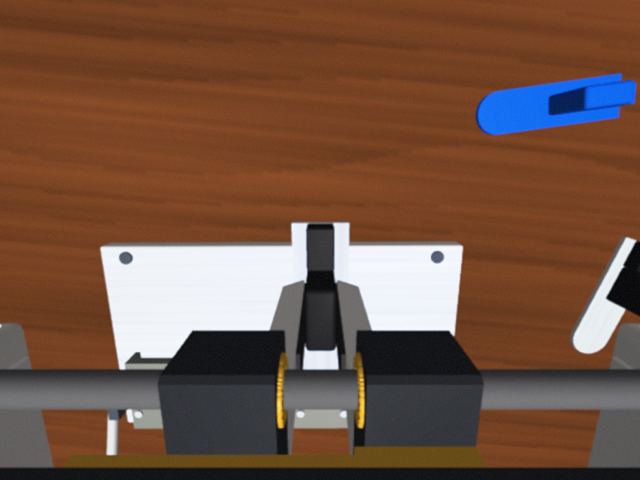

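>>> play_rows([
  [[-0.002,0.002,0.16,0,0,0,-1],[-0.002,0.002,0.309,0,0,0,-1],[-0.002,0.002,0.309,0,0,0,-1],[-0.03,0.002,0.309,0,0,0,-1],[-0.07,0.002,0.309,0,0,0,-1],[-0.11,0.002,0.309,0,0,0,-1],[-0.15,0.002,0.309,0,0,0,-1],[-0.19,0.002,0.309,0,0,0,-1],[-0.2,0.002,0.309,0,0,0,-1]],
])

```text
time_s: 12.75
ee_pos: [0.5126, -0.0926, 0.0488]
eef_rot: [3.142, -0.002, -3.043]
force: [-1.9, 0.2, -5.1]
grip_width: 0.0139
grip_force: 40.0
```

Run:
```python
from h import *
o=get_obs();print(o['ee_pos'],o['eef_rot'],o['grip_width'],o['force'],o['moment'],rel(car(0,.031,.0493),3.2408))
c=snap('wrist','w9.png');W=cloud(c)*1000;f=c['frame'].astype(int)
P=W[...,:2]-[535,-122.4];X=P@[.9951,.099];Y=P@[-.099,.9951]
m=(f.min(-1)>150)&(abs(Y-31)<18)&(X<-25)&(X>-70)
for x in range(-70,-25,4):
    k=m&(X>=x)&(X<x+4)
    if k.sum():print(x,k.sum(),W[...,2][k].mean().round(1),Y[k].min().round(1),Y[k].max().round(1))
```

```text
[ 0.51260659 -0.09255293  0.04878124] [ 3.14157230e+00 -1.57790902e-03 -3.04319097e+00] 0.013882184156864853 [-1.92468611  0.19059568 -5.09137327] [0.07829434 0.58142919 0.02173606] ([-0.0773, -0.0036, -0.0022], [0.0, -0.0003, -0.0001])
-70 534 15.1 13.2 48.9
-66 487 15.1 13.0 48.9
-62 500 15.2 13.0 49.0
-58 511 18.3 13.1 48.6
-54 281 22.5 13.4 48.7
-50 267 22.3 13.2 48.8
-46 273 22.4 13.1 48.8
-42 261 22.1 13.0 48.9
-38 270 22.2 13.0 49.0
-34 254 22.4 13.5 48.6
-30 259 22.9 13.0 48.7
-26 19 19.5 13.3 48.6
```

>>> play_rows([
  [[-0.03,-0.003,0,0,0,0,-1],[-0.06,-0.003,0,0,0,0,-1],[-0.077,-0.003,0.006,0,0,0,-1],[-0.082,-0.003,0.01,0,0,0,-1],[-0.085,-0.003,0.012,0,0,0,-1],[-0.085,-0.003,0.012,0,0,0,-1]],
])

```text
time_s: 13.4
ee_pos: [0.5325, -0.0918, 0.0461]
eef_rot: [-3.141, -0.003, -3.044]
force: [-9.3, -2.4, 2.4]
grip_width: 0.0136
grip_force: 40.0
```

```bash
cat >> h.py <<'E'
def chk(yc,ztcp=None):
    o=get_obs();print(o['ee_pos'],o['grip_width'],o['force'])
    p=(np.array(o['ee_pos'][:2])*1000-[535,-122.4]);print('tcp carrier',p@[.9951,.099],p@[-.099,.9951])
    c=snap('wrist');W=cloud(c)*1000;f=c['frame'].astype(int)
    P=W[...,:2]-[535,-122.4];X=P@[.9951,.099];Y=P@[-.099,.9951]
    for x in range(-60,-10,2):
        k=(f.min(-1)>150)&(abs(Y-yc)<18)&(abs(Y-yc)>8)&(X>=x)&(X<x+2)
        if k.sum():print(x,k.sum(),W[...,2][k].mean().round(1),end='; ')
    # tail block (black) lateral + rear end
    k=(f.max(-1)<60)&(abs(Y-yc)<20)&(X<-10)&(X>-70)&(W[...,2]>15)&(W[...,2]<42)
    if k.sum():print('\ntail X %.1f Y %.1f..%.1f'%(np.percentile(X[k],1),*np.percentile(Y[k],[2,98])))
E
python3 - <<'E'
from h import *
chk(31)
E
```

```text
[ 0.5324559 -0.0917561  0.0460672] 0.0136118980132617 [-9.28584507 -2.44079849  2.35237372]
tcp carrier 0.5021124739554206 30.74561283596184
-60 147 15.1; -58 147 15.1; -56 144 15.1; -54 155 15.0; -52 151 15.1; -50 154 15.2; -48 151 15.1; -46 134 15.2; -44 140 15.1; -42 147 15.0; -40 150 15.2; -38 173 17.2; -36 139 19.9; -34 130 19.8; -32 133 19.8; -30 129 20.1; -28 130 19.9; -26 128 20.1; -24 129 19.9; -22 129 20.2; -20 120 20.0; -18 126 19.9; -16 118 19.8; -14 130 19.8; -12 125 20.0; 
tail X -37.0 Y 24.0..36.4
```

>>> play_rows([
  [[0,0,0,0,0,0,-0.2],[0,0,0,0,0,0,-0.2],[0,0,0,0,0,0,-0.2],[0,0,-0.1,0,0,0,-0.2],[0,0,-0.25,0,0,0,-0.2],[0,0,-0.45,0,0,0,-0.2],[0,0,-0.65,0,0,0,-0.2],[0,0,-0.65,0,0,0,-0.2]],
])

```text
time_s: 14.25
ee_pos: [0.5355, -0.092, 0.2154]
eef_rot: [-3.138, 0.01, -3.044]
force: [0.2, 0.0, -1.1]
grip_width: 0.0375
grip_force: 0.0
```

Run:
```python
from h import *
chk(31);rects(snap('wrist'))
print(rel([.4694,.1477,.15],2.933))
```

```text
[ 0.53551181 -0.09198797  0.21541005] 0.037468893049362066 [ 0.20527842  0.04856282 -1.07425824]
tcp carrier 3.520093320509998 30.21234679277809
-60 43 15.2; -58 44 15.0; -56 43 15.2; -54 44 15.2; -52 47 15.3; -50 59 15.2; -48 47 15.1; -46 44 15.3; -44 44 15.3; -42 42 15.3; -40 41 15.1; -38 50 17.0; -36 46 18.3; -34 42 18.1; -32 40 18.1; -30 40 18.3; -28 41 17.9; -26 40 18.2; -24 41 18.0; -22 39 18.2; -20 41 18.2; -18 38 18.3; -16 41 18.1; -14 40 18.0; -12 43 17.8; 
tail X -37.2 Y 24.9..35.2
[ 530  144   50  103 1926] z 0.0039 c 483.2 144.7 size 102.2 30.7 ang 2.933
[  141   148   296   182 40437] z 0.0157 c 553.6 -114.9 size 291.3 186.9 ang 1.668
[145 286   9  44 302] z 0.0447 c 643.9 -269.9 size 51.1 8.5 ang 3.091
fin [573 171  37  35 816] [469.  147.   44.1] maxz 44.9
fin [315 212  13   6  65] [517.  -93.8  50. ] maxz 53.0
fin [148 262  15  26 181] [ 589.8 -244.7   41.6] maxz 43.6
fin [419 262  12  25 104] [562.4   8.3  39.8] maxz 41.6
([0.1621, 0.9777, 0.236], [-0.0001, 0.0002, 0.0488])
```

>>> play_rows([
  [[0.162,0.977,0,0,0,0.049,-0.2],[0.162,0.977,0,0,0,0.049,-0.2],[0.162,0.977,0.1,0,0,0.049,-0.2],[0.162,0.977,0.236,0,0,0.049,-0.2],[0.162,0.977,0.236,0,0,0.049,-0.2],[0.162,0.977,0.236,0,0,0.049,-0.2],[0.162,0.977,0.236,0,0,0.049,-0.2],[0.162,0.977,0.236,0,0,0.049,-0.2]],
])

```text
time_s: 15.15
ee_pos: [0.4688, 0.1473, 0.1488]
eef_rot: [-3.14, -0.002, 2.932]
force: [0.1, 0.0, 0.3]
grip_width: 0.0375
grip_force: 0.0
```

Run:
```python
from h import *
rects(snap('wrist'))
print(rel([.4694,.1477,.030],2.933))
```

```text
[513 103  34  36 482] z 0.0040 c 409.1 331.3 size 32.7 13.9 ang 0.604
[ 480  125   95  105 3849] z 0.0040 c 449.4 328.1 size 102.6 44.6 ang 0.379
[ 304  198   37  115 2668] z 0.0041 c 482.9 144.9 size 102.6 30.8 ang 2.931
[    0   253   189    92 10655] z 0.0153 c 490.6 -65.0 size 158.3 74.1 ang 1.667
[570 285  25  40 392] z 0.0040 c 574.8 368.4 size 42.4 14.8 ang 0.371
[538 294  28  51 924] z 0.0040 c 585.7 336.3 size 52.6 16.5 ang 0.113
fin [ 528  139   43   43 1159] [436.  322.4  44.2] maxz 44.8
fin [315 231  15  40 220] [465.  144.8  44.3] maxz 45.0
fin [579 326  29  19 429] [584.3 350.3  43.6] maxz 44.5
fin [ 38 334  21  11 144] [497.7 -93.   33.6] maxz 34.1
([-0.001, 0.0039, 0.477], [-0.0001, -0.0003, -0.0003])
```

>>> play_rows([
  [[-0.001,0.002,0.15,0,0,0,-0.2],[-0.001,0.002,0.3,0,0,0,-0.2],[-0.001,0.002,0.4,0,0,0,-0.2],[-0.001,0.002,0.472,0,0,0,-0.2],[-0.001,0.002,0.472,0,0,0,-0.2],[-0.001,0.002,0.472,0,0,0,-1],[-0.001,0.002,0.472,0,0,0,-1],[-0.001,0.002,0.472,0,0,0,-1],[-0.001,0.002,0.472,0,0,0,-1]],
])

```text
time_s: 16.1
ee_pos: [0.4696, 0.148, 0.0323]
eef_rot: [3.141, 0.0, 2.932]
force: [-0.3, -1.1, 6.6]
grip_width: 0.0137
grip_force: 40.0
```

Run:
```python
from h import *
o=get_obs();print(o['ee_pos'],rel(car(-.075,-.031,.07),3.2408))
```

```text
[0.46959481 0.14801992 0.03234709] ([-0.2334, -1.2128, -0.1507], [0.0, 0.0, -0.0492])
```

>>> play_rows([
  [[0,0,-0.2,0,0,0,-1],[0,0,-0.38,0,0,0,-1],[-0.1,-0.4,-0.38,0,0,-0.049,-1],[-0.19,-1,-0.38,0,0,-0.049,-1],[-0.19,-1,-0.38,0,0,-0.049,-1],[-0.19,-1,-0.38,0,0,-0.049,-1],[-0.19,-1,-0.38,0,0,-0.049,-1],[-0.19,-1,-0.38,0,0,-0.049,-1],[-0.19,-1,-0.38,0,0,-0.049,-1]],
])

```text
time_s: 17.0
ee_pos: [0.4633, -0.1084, 0.1267]
eef_rot: [-3.141, -0.001, -3.047]
force: [0.6, 1.0, -1.4]
grip_width: 0.0134
grip_force: 40.0
```

Run:
```python
from h import *
o=get_obs();print(o['ee_pos'],o['grip_width'],rel(car(-.075,-.031,.0495),3.2408),rel(car(-.02,-.031,.0495),3.2408))
```

```text
[ 0.46325549 -0.10839888  0.12665274] 0.013398709971331137 ([0.0187, -0.2081, 0.3087], [-0.0001, -0.0002, -0.0007]) ([-0.2013, -0.2071, 0.3084], [-0.0001, -0.0002, -0.0007])
```

>>> play_rows([
  [[0.018,-0.208,0,0,0,-0.0007,-1],[0.018,-0.208,0.1,0,0,-0.0007,-1],[0.018,-0.208,0.25,0,0,-0.0007,-1],[0.018,-0.208,0.308,0,0,-0.0007,-1],[0,-0.208,0.308,0,0,-0.0007,-1],[-0.05,-0.208,0.308,0,0,-0.0007,-1],[-0.1,-0.208,0.308,0,0,-0.0007,-1],[-0.15,-0.208,0.308,0,0,-0.0007,-1],[-0.2,-0.208,0.308,0,0,-0.0007,-1],[-0.2,-0.208,0.308,0,0,-0.0007,-1]],
])

```text
time_s: 18.0
ee_pos: [0.5195, -0.1521, 0.0497]
eef_rot: [-3.141, -0.0, -3.038]
force: [-0.4, -0.9, -1.3]
grip_width: 0.0139
grip_force: 40.0
```

Run:
```python
from h import *
chk(-31);print(rel(car(0,-.031,.0465),3.2408))
```

```text
[ 0.51948904 -0.15209508  0.0497445 ] 0.013893238674597642 [-0.39659955 -0.86073827 -1.28340159]
tcp carrier -18.37476571879851 -28.013994315665013
-60 133 15.2; -58 139 15.2; -56 206 19.1; -54 116 20.6; -52 125 20.4; -50 113 20.6; -48 118 20.5; -46 116 20.4; -44 109 20.7; -42 114 20.5; -40 114 20.7; -38 107 20.8; -36 112 20.5; -34 113 21.1; -32 110 20.8; -30 117 20.7; -28 132 26.5; -26 103 20.2; -24 36 16.5; -22 26 15.0; -20 6 15.4; 
tail X -56.0 Y -34.7..-22.8
([-0.077, -0.0121, 0.012], [-0.0, -0.0002, 0.0007])
```

>>> play_rows([
  [[0,-0.01,0,0,0,0,-1],[-0.03,-0.01,0,0,0,0,-1],[-0.06,-0.01,0.002,0,0,0,-1],[-0.077,-0.01,0.008,0,0,0,-1],[-0.083,-0.01,0.012,0,0,0,-1],[-0.086,-0.01,0.012,0,0,0,-1],[-0.086,-0.01,0.012,0,0,0,-1]],
])

```text
time_s: 18.75
ee_pos: [0.5389, -0.1536, 0.0461]
eef_rot: [3.141, -0.005, -3.039]
force: [-8.6, -1.8, 6.4]
grip_width: 0.0141
grip_force: 40.0
```

Run:
```python
from h import *
chk(-31)
```

```text
[ 0.53888731 -0.15360316  0.04614938] 0.014088181755829638 [-8.57685964 -1.75109944  6.3612317 ]
tcp carrier 0.779145147988426 -31.435104384152787
-60 157 15.1; -58 155 15.1; -56 156 15.1; -54 152 15.1; -52 147 15.1; -50 143 15.2; -48 142 15.1; -46 148 15.0; -44 150 15.1; -42 141 15.1; -40 138 15.1; -38 174 16.4; -36 141 18.1; -34 133 18.3; -32 132 18.0; -30 124 18.0; -28 129 17.9; -26 129 18.0; -24 128 17.9; -22 122 17.9; -20 126 18.0; -18 125 17.8; -16 123 18.0; -14 128 18.0; -12 121 18.1; 
tail X -36.9 Y -38.0..-26.1
```

Home. Release and lift, then check and go to C.

>>> play_rows([
  [[0,0,0,0,0,0,-0.2],[0,0,0,0,0,0,-0.2],[0,0,0,0,0,0,-0.2],[0,0,-0.1,0,0,0,-0.2],[0,0,-0.25,0,0,0,-0.2],[0,0,-0.45,0,0,0,-0.2],[0,0.3,-0.65,0,0,0,-0.2],[0,0.6,-0.65,0,0,0,-0.2],[0,0.8,-0.65,0,0,0,-0.2],[0,1,-0.65,0,0,0,-0.2]],
])

```text
time_s: 19.8
ee_pos: [0.5204, 0.0374, 0.2061]
eef_rot: [-3.141, 0.0, -3.04]
force: [0.5, -0.6, 0.4]
grip_width: 0.0372
grip_force: 0.0
```

Run:
```python
from h import *
chk(-31);rects(snap('wrist'))
print(rel([.4366,.3228,.15],.381+np.pi))
```

```text
[0.5204345  0.03743485 0.20609407] 0.03723706484631307 [ 0.45561118 -0.62702212  0.36359787]
tcp carrier 1.3295255034698916 160.49364088517623
-60 41 15.2; -58 42 15.3; -56 54 15.2; -54 48 15.3; -52 42 15.3; -50 43 15.4; -48 45 15.4; -46 41 15.1; -44 45 15.3; -42 60 15.3; -40 49 15.1; -38 38 16.6; -36 26 17.9; -34 24 17.9; -32 25 17.8; -30 24 17.8; -28 22 17.8; -26 24 17.9; -24 22 17.5; -22 24 17.2; -20 26 17.8; -18 26 17.4; -16 22 17.6; -14 27 18.0; -12 24 17.8; 
tail X -37.0 Y -37.0..-24.4
[ 589  138   51  100 2769] z 0.0039 c 449.7 327.5 size 102.4 43.8 ang 0.380
[    0   148   294   161 36932] z 0.0158 c 539.8 -122.0 size 279.7 159.4 ang 1.670
[285 282   9  63 461] z 0.0443 c 616.8 19.5 size 72.3 8.5 ang 0.087
[  0 293   8  35 224] z 0.0438 c 645.0 -285.1 size 41.7 7.3 ang 3.030
[572 293  26  52 835] z 0.0039 c 589.0 342.2 size 60.1 27.9 ang 0.114
fin [629 159  11  34 309] [437.2 315.7  38.2] maxz 39.9
fin [ 91 191  29  60 920] [ 535.1 -147.4   47. ] maxz 53.0
fin [163 192  22  59 740] [527.9 -85.4  45.7] maxz 52.4
fin [  0 264  20  28 338] [ 590.9 -244.6   42.2] maxz 44.2
fin [607 323  15  22 179] [589.3 344.4  37.4] maxz 38.7
([0.2115, 1.1591, 0.2245], [0.0001, -0.0, -0.0436])
```

>>> play_rows([
  [[0.21,1,0.22,0,0,-0.044,-0.2],[0.21,1,0.22,0,0,-0.044,-0.2],[0.21,1,0.22,0,0,-0.044,-0.2],[0.21,1,0.22,0,0,-0.044,-0.2],[0.21,1,0.22,0,0,-0.044,-0.2],[0.21,1,0.22,0,0,-0.044,-0.2],[0.21,1,0.22,0,0,-0.044,-0.2],[0.21,1,0.22,0,0,-0.044,-0.2]],
])

```text
time_s: 20.7
ee_pos: [0.4435, 0.2781, 0.1505]
eef_rot: [3.141, -0.001, -2.763]
force: [-0.7, 0.6, -0.1]
grip_width: 0.0376
grip_force: 0.0
```

Run:
```python
from h import *
rects(snap('wrist'))
print(rel([.4366,.3226,.030],.381+np.pi))
```

```text
[ 346  209   60  136 4575] z 0.0046 c 459.9 334.7 size 130.0 51.9 ang 0.473
[ 235  281   46   64 1524] z 0.1759 c 527.5 248.7 size 72.4 25.1 ang 0.049
fin [368 243  18  36 160] [428.6 316.   42.4] maxz 43.6
([-0.0402, 0.177, 0.4824], [0.0, -0.0001, -0.0006])
```

>>> play_rows([
  [[-0.04,0.177,0,0,0,-0.0006,-0.2],[-0.04,0.177,0,0,0,-0.0006,-0.2],[-0.04,0.177,0,0,0,-0.0006,-0.2],[-0.04,0.177,0,0,0,-0.0006,-0.2]],
])

```text
time_s: 21.15
ee_pos: [0.4364, 0.3225, 0.1504]
eef_rot: [3.141, -0.001, -2.761]
force: [-0.7, -0.1, 0.4]
grip_width: 0.0378
grip_force: 0.0
```

Run:
```python
from h import *
rects(snap('wrist','w10.png'))
print(rel([.4366,.3226,.030],.381+np.pi))
```

```text
[ 295  198   54  114 4495] z 0.0041 c 449.3 328.2 size 102.2 45.3 ang 0.380
[ 235  281   46   64 1520] z 0.1759 c 520.5 292.9 size 72.0 25.1 ang 0.070
[ 361  281   45   64 1524] z 0.1757 c 477.6 400.7 size 72.3 25.0 ang 0.710
fin [314 231  15   5  70] [423.2 317.4  42.5] maxz 43.8
([-0.0014, -0.0004, 0.4818], [0.0, -0.0002, -0.0])
```

>>> play_rows([
  [[-0.001,0,0.15,0,0,0,-0.2],[-0.001,0,0.3,0,0,0,-0.2],[-0.001,0,0.4,0,0,0,-0.2],[-0.001,0,0.476,0,0,0,-0.2],[-0.001,0,0.476,0,0,0,-0.2],[-0.001,0,0.476,0,0,0,-1],[-0.001,0,0.476,0,0,0,-1],[-0.001,0,0.476,0,0,0,-1],[-0.001,0,0.476,0,0,0,-1]],
])

```text
time_s: 22.1
ee_pos: [0.4363, 0.324, 0.0323]
eef_rot: [3.141, 0.0, -2.759]
force: [-0.8, -1.6, 6.1]
grip_width: 0.014
grip_force: 40.0
```

Run:
```python
from h import *
o=get_obs();print(o['ee_pos'],rel(car(-.08,.093,.127),3.2408))
```

```text
[0.43634427 0.32403518 0.03233454] ([0.5035, -1.3572, -0.3795], [0.0001, 0.0, 0.0451])
```

>>> play_rows([
  [[0,0,-0.2,0,0,0,-1],[0,0,-0.38,0,0,0,-1],[0.2,-0.5,-0.38,0,0,0.045,-1],[0.37,-1,-0.38,0,0,0.045,-1],[0.37,-1,-0.38,0,0,0.045,-1],[0.37,-1,-0.38,0,0,0.045,-1],[0.37,-1,-0.38,0,0,0.045,-1],[0.37,-1,-0.38,0,0,0.045,-1],[0.37,-1,-0.38,0,0,0.045,-1],[0.37,-1,-0.38,0,0,0.045,-1]],
])

```text
time_s: 23.1
ee_pos: [0.4435, 0.0577, 0.1265]
eef_rot: [3.141, -0.001, -3.043]
force: [0.1, 0.0, -1.0]
grip_width: 0.0136
grip_force: 40.0
```

Run:
```python
from h import *
o=get_obs();print(o['ee_pos'],o['grip_width'],rel(car(-.075,.093,.0495),3.2408),rel(car(-.02,.093,.0495),3.2408))
```

```text
[0.44354393 0.057691   0.12650464] 0.013635805302558378 ([0.0069, -0.3811, 0.308], [0.0, -0.0002, -0.0]) ([-0.2131, -0.381, 0.3077], [0.0, -0.0002, -0.0])
```

>>> play_rows([
  [[0.007,-0.2,0,0,0,0,-1],[0.007,-0.381,0,0,0,0,-1],[0.007,-0.381,0.15,0,0,0,-1],[0.007,-0.381,0.307,0,0,0,-1],[0.007,-0.381,0.307,0,0,0,-1],[0.007,-0.381,0.307,0,0,0,-1]],
])

```text
time_s: 23.7
ee_pos: [0.4511, -0.0364, 0.0493]
eef_rot: [3.141, -0.003, -3.04]
force: [0.6, -0.3, -1.9]
grip_width: 0.0138
grip_force: 40.0
```

Run:
```python
from h import *
chk(93);print(rel(car(0,.093,.0465),3.2408));rects(snap('wrist'),zp=.021)
```

```text
[ 0.4510696  -0.03644092  0.04929811] 0.01381477708629213 [ 0.61165298 -0.28100383 -1.85778982]
tcp carrier -75.00918985486796 93.84698778615002
-40 7 25.5; -38 15 24.9; -36 21 24.6; -34 16 24.8; -32 21 24.8; -30 10 24.4; ([-0.2987, -0.0034, 0.0133], [0.0, -0.0002, 0.0003])
[    0   227   308   118 16472] z 0.0153 c 471.7 -129.6 size 188.5 58.4 ang 1.880
[ 334  227   68  104 3031] z 0.0234 c 443.7 -12.7 size 69.6 28.4 ang 0.685
fin [303 229  36  73 601] [437.5 -38.6  50. ] maxz 53.6
```

```bash
cat >> h.py <<'E'
def blade(yc,x0,x1,hw=22):
    c=snap('wrist');W=cloud(c)*1000;f=c['frame'].astype(int)
    P=W[...,:2]-[535,-122.4];X=P@[.9951,.099];Y=P@[-.099,.9951]
    k=(f.min(-1)>140)&(X>x0)&(X<x1)&(abs(Y-yc)<hw)&(W[...,2]>18.5)&(W[...,2]<32)
    A=np.c_[X[k]-x0,Y[k]-yc,np.ones(k.sum())];s=np.linalg.lstsq(A,W[...,2][k],rcond=None)[0];r=W[...,2][k]-A@s
    print('n',k.sum(),'slope x,y',s[:2].round(3),'z at x0',s[2].round(1),'std',r.std().round(2),'X',X[k].min(),X[k].max(),'Y',Y[k].min(),Y[k].max())
    return c
E
python3 - <<'E'
from h import *
c=blade(93,-130,-60,30);cv2.imwrite('pics/w11.png',c['frame'][:,:,::-1])
E
```

```text
n 3130 slope x,y [ 0.017 -0.001] z at x0 24.1 std 0.69 X -110.57637823119174 -73.14240450073325 Y 71.06058837692272 115.17077152571458
```

View pics/w11.png

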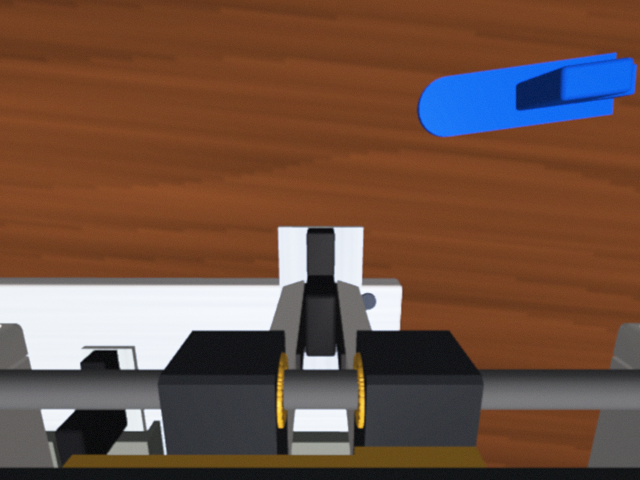

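The gauge hangs level, laterally centred, but about 3 mm high in the grip, so I'll lower it before inserting.

>>> play_rows([
  [[0,0,0.014,0,0,0,-1],[0,0,0.014,0,0,0,-1],[-0.04,0,0.014,0,0,0,-1],[-0.08,0,0.014,0,0,0,-1],[-0.12,0,0.014,0,0,0,-1],[-0.16,0,0.014,0,0,0,-1],[-0.2,0,0.014,0,0,0,-1],[-0.22,0,0.014,0,0,0,-1],[-0.22,0,0.014,0,0,0,-1]],
])

```text
time_s: 24.75
ee_pos: [0.5063, -0.032, 0.0458]
eef_rot: [-3.142, -0.002, -3.042]
force: [-0.0, -0.3, -1.0]
grip_width: 0.0138
grip_force: 40.0
```

Run:
```python
from h import *
chk(93);blade(93,-70,-20,24);print(rel(car(0,.093,.0445),3.2408))
```

```text
[ 0.50634518 -0.03197908  0.04583128] 0.013790030057189496 [-0.03638936 -0.25425247 -1.04965243]
tcp carrier -19.562744910101703 92.81468174613047
-60 151 15.1; -58 141 15.1; -56 205 18.2; -54 146 20.1; -52 145 20.1; -50 136 20.2; -48 144 20.1; -46 141 20.2; -44 140 20.3; -42 140 20.2; -40 141 20.2; -38 137 20.4; -36 137 20.3; -34 136 20.4; -32 141 20.5; -30 161 23.2; -28 118 20.5; -26 40 20.4; 
tail X -55.7 Y 86.2..98.1
n 3138 slope x,y [0.022 0.   ] z at x0 19.7 std 0.94 X -56.17287066118364 -20.424885346795122 Y 70.36613433139829 114.4792238818779
([-0.0812, 0.0007, 0.0051], [0.0, -0.0003, 0.0001])
```

>>> play_rows([
  [[-0.03,0,0,0,0,0,-1],[-0.06,0,0,0,0,0,-1],[-0.074,0,0.002,0,0,0,-1],[-0.08,0,0.004,0,0,0,-1],[-0.084,0,0.004,0,0,0,-1],[-0.084,0,0.004,0,0,0,-1]],
])

```text
time_s: 25.45
ee_pos: [0.5252, -0.0301, 0.0446]
eef_rot: [3.141, -0.006, -3.042]
force: [-13.5, -2.5, 7.3]
grip_width: 0.0136
grip_force: 40.0
```

Run:
```python
from h import *
chk(93)
```

```text
[ 0.52520734 -0.03006184  0.04463613] 0.013580057107406106 [-13.52824189  -2.51047655   7.27324981]
tcp carrier -0.6031972670214616 92.85517613056942
-60 154 15.1; -58 156 15.0; -56 157 15.2; -54 157 15.2; -52 152 15.2; -50 149 15.3; -48 134 15.1; -46 151 15.1; -44 148 15.2; -42 141 15.2; -40 143 15.0; -38 200 16.6; -36 151 19.1; -34 141 19.1; -32 149 19.1; -30 146 19.2; -28 132 19.3; -26 137 19.2; -24 138 19.2; -22 135 19.2; -20 141 19.2; -18 137 19.4; -16 133 19.3; -14 141 19.3; -12 150 21.0; 
tail X -36.9 Y 86.3..98.1
```

Home. Release, lift and go toward C.

>>> play_rows([
  [[0,0,0,0,0,0,-0.2],[0,0,0,0,0,0,-0.2],[0,0,0,0,0,0,-0.2],[0,0,-0.1,0,0,0,-0.2],[0,0,-0.25,0,0,0,-0.2],[0,0,-0.45,0,0,0,-0.2],[0,0.3,-0.65,0,0,0,-0.2],[0,0.6,-0.65,0,0,0,-0.2],[0,0.8,-0.65,0,0,0,-0.2],[-0.2,1,-0.65,0,0,0,-0.2]],
])

```text
time_s: 26.5
ee_pos: [0.5282, 0.159, 0.205]
eef_rot: [3.141, 0.0, -3.042]
force: [1.4, -0.5, -0.1]
grip_width: 0.0379
grip_force: 0.0
```

Run:
```python
from h import *
chk(93);rects(snap('wrist'))
print(rel([.5953,.3514,.15],.113+np.pi))
```

```text
[0.52823778 0.15899139 0.20501251] 0.03788650450957846 [ 1.39285567 -0.45853717 -0.05395353]
tcp carrier 21.12866376491531 280.6820303943058
-60 64 15.3; -58 42 15.3; -56 45 15.2; -54 42 15.4; -52 65 15.3; -50 42 15.4; -48 45 15.4; -46 41 15.4; -44 43 15.4; -42 62 15.4; -40 45 15.2; -38 39 16.9; -36 30 19.4; -34 40 19.4; -32 28 19.7; -30 28 19.0; -28 28 19.6; -26 27 19.2; -24 28 19.4; -22 38 19.4; -20 27 19.4; -18 28 19.2; -16 26 19.3; -14 25 19.3; -12 21 19.5; 
tail X -36.3 Y 87.3..100.0
[    0   123   178   208 21102] z 0.0163 c 543.4 -56.2 size 205.7 175.6 ang 3.027
[ 466  272   27   59 1000] z 0.0039 c 592.0 343.0 size 66.3 28.7 ang 0.112
[501 272  14  31 259] z 0.0039 c 573.4 364.7 size 33.7 13.9 ang 0.118
fin [  25  167   29   61 1122] [529.5 -85.4  47.6] maxz 53.1
fin [ 93 168  28  60 930] [523.2 -23.7  46.9] maxz 52.9
fin [148 243  14  27 110] [564.2  16.2  42.4] maxz 43.9
fin [493 302  23  34 578] [593.7 351.2  44.1] maxz 44.7
([-0.3403, 0.728, 0.2166], [0.0001, 0.0, -0.0014])
```

>>> play_rows([
  [[-0.34,0.728,0.1,0,0,-0.0014,-0.2],[-0.34,0.728,0.21,0,0,-0.0014,-0.2],[-0.34,0.728,0.21,0,0,-0.0014,-0.2],[-0.34,0.728,0.21,0,0,-0.0014,-0.2],[-0.34,0.728,0.21,0,0,-0.0014,-0.2],[-0.34,0.728,0.21,0,0,-0.0014,-0.2],[-0.34,0.728,0.21,0,0,-0.0014,-0.2]],
])

```text
time_s: 27.3
ee_pos: [0.5957, 0.3452, 0.1514]
eef_rot: [-3.141, -0.001, -3.034]
force: [-0.4, -0.6, -0.4]
grip_width: 0.0379
grip_force: 0.0
```

Run:
```python
from h import *
rects(snap('wrist'))
print(rel([.5953,.3514,.030],.113+np.pi))
```

```text
[ 302  197   54  115 4520] z 0.0041 c 609.1 353.3 size 103.4 45.4 ang 0.112
[ 235  281   46   64 1534] z 0.1768 c 669.4 293.8 size 72.2 25.5 ang 2.943
[ 361  281   45   64 1537] z 0.1768 c 657.0 409.8 size 72.2 25.4 ang 0.419
fin [322 230  15   6  62] [580.7 348.9  42.6] maxz 43.5
([-0.0009, 0.0255, 0.4878], [0.0, -0.0001, -0.0009])
```

>>> play_rows([
  [[0,0.025,0.1,0,0,-0.001,-0.2],[0,0.025,0.3,0,0,-0.001,-0.2],[0,0.025,0.4,0,0,-0.001,-0.2],[0,0.025,0.48,0,0,-0.001,-0.2],[0,0.025,0.48,0,0,-0.001,-0.2],[0,0.025,0.48,0,0,-0.001,-1],[0,0.025,0.48,0,0,-0.001,-1],[0,0.025,0.48,0,0,-0.001,-1],[0,0.025,0.48,0,0,-0.001,-1]],
])

```text
time_s: 28.25
ee_pos: [0.5951, 0.3528, 0.0324]
eef_rot: [3.141, 0.0, -3.027]
force: [-0.6, -1.1, 6.4]
grip_width: 0.0137
grip_force: 40.0
```

Run:
```python
from h import *
o=get_obs();print(o['ee_pos'],rel(car(-.08,-.093,.127),3.2408))
```

```text
[0.59513039 0.35276477 0.03236338] ([0.7823, -2.2274, -0.38], [0.0001, 0.0001, 0.0025])
```

>>> play_rows([
  [[0,0,-0.2,0,0,0,-1],[0,0,-0.4,0,0,0,-1],[0.2,-0.3,-0.4,0,0,0.0025,-1],[0.6,-0.9,-0.4,0,0,0.0025,-1],[0.7,-1,-0.4,0,0,0.0025,-1],[0.7,-1,-0.4,0,0,0.0025,-1],[0.7,-1,-0.4,0,0,0.0025,-1],[0.7,-1,-0.4,0,0,0.0025,-1],[0.7,-1,-0.4,0,0,0.0025,-1],[0.7,-1,-0.4,0,0,0.0025,-1]],
])

```text
time_s: 29.25
ee_pos: [0.4496, 0.0836, 0.1319]
eef_rot: [-3.142, -0.0, -3.044]
force: [1.3, 0.9, -0.3]
grip_width: 0.0137
grip_force: 40.0
```

>>> play_rows([
  [[0.08,-0.3,0,0,0,0,-1],[0.08,-0.6,0,0,0,0,-1],[0.08,-0.8,0,0,0,0,-1],[0.08,-1,0,0,0,0,-1],[0.08,-1,0,0,0,0,-1],[0.08,-1,0,0,0,0,-1],[0.08,-1,0,0,0,0,-1],[0.08,-1,0,0,0,0,-1]],
])

```text
time_s: 30.05
ee_pos: [0.4549, -0.1652, 0.131]
eef_rot: [3.141, -0.002, -3.041]
force: [0.0, 0.2, -1.2]
grip_width: 0.0137
grip_force: 40.0
```

Run:
```python
from h import *
o=get_obs();print(o['ee_pos'],o['grip_width'],rel(car(-.075,-.093,.0495),3.2408))
```

```text
[ 0.45486333 -0.16518409  0.13104923] 0.013703134646511168 ([-0.0361, -0.2336, 0.3261], [0.0, -0.0003, 0.0002])
```

>>> play_rows([
  [[-0.036,-0.2,0,0,0,0,-1],[-0.036,-0.233,0,0,0,0,-1],[-0.036,-0.233,0.15,0,0,0,-1],[-0.036,-0.233,0.31,0,0,0,-1],[-0.036,-0.233,0.31,0,0,0,-1],[-0.036,-0.233,0.31,0,0,0,-1]],
])

```text
time_s: 30.65
ee_pos: [0.4694, -0.2226, 0.0545]
eef_rot: [3.141, -0.002, -3.041]
force: [0.4, -0.1, -0.3]
grip_width: 0.0134
grip_force: 40.0
```

Run:
```python
from h import *
chk(-93);blade(-93,-130,-60,30);print(rel(car(0,-.093,.0465),3.2408))
```

```text
[ 0.46944609 -0.22255764  0.0545027 ] 0.013395682018579706 [ 0.35255219 -0.09432452 -0.34748531]
tcp carrier -75.14829951556499 -93.177027138162
-42 1 26.9; -40 8 26.1; -38 13 26.5; -36 16 26.4; -34 20 26.4; -32 18 26.5; -30 20 26.4; -28 11 26.2; 
tail X -44.5 Y -102.4..-86.2
n 3234 slope x,y [ 0.006 -0.003] z at x0 26.9 std 0.65 X -111.78993380833978 -74.3856486952358 Y -116.18129770639375 -72.02596878212702
([-0.2987, 0.0037, 0.0367], [-0.0002, 0.0001, 0.0001])
```

>>> play_rows([
  [[0,0.004,0.026,0,0,0,-1],[0,0.004,0.026,0,0,0,-1],[-0.04,0.004,0.026,0,0,0,-1],[-0.08,0.004,0.026,0,0,0,-1],[-0.12,0.004,0.026,0,0,0,-1],[-0.16,0.004,0.026,0,0,0,-1],[-0.2,0.004,0.026,0,0,0,-1],[-0.22,0.004,0.026,0,0,0,-1],[-0.22,0.004,0.026,0,0,0,-1]],
])

```text
time_s: 31.65
ee_pos: [0.5247, -0.2171, 0.0473]
eef_rot: [-3.141, -0.0, -3.042]
force: [2.9, 0.9, 2.2]
grip_width: 0.0136
grip_force: 40.0
```

Run:
```python
from h import *
chk(-93);blade(-93,-70,-20,24)
```

```text
[ 0.52468532 -0.21708872  0.04733541] 0.013635715357602813 [2.86404855 0.94979983 2.1660092 ]
tcp carrier -19.63832026125491 -93.2035870862069
-60 140 15.2; -58 189 16.1; -56 144 19.1; -54 138 19.2; -52 150 19.1; -50 138 19.3; -48 134 19.1; -46 139 19.1; -44 136 19.1; -42 137 19.0; -40 141 19.2; -38 127 19.1; -36 135 19.2; -34 120 19.1; -32 136 19.2; -30 151 22.8; -28 130 19.2; -26 73 19.0; -24 8 18.9; 
tail X -56.6 Y -99.8..-87.9
n 2757 slope x,y [0.007 0.001] z at x0 19.2 std 1.04 X -56.9533407373186 -20.138210942568122 Y -115.66058421431843 -71.63076550679398
```

>>> play_rows([
  [[-0.03,0.002,0,0,0,0,-1],[-0.06,0.002,0,0,0,0,-1],[-0.076,0.002,0,0,0,0,-1],[-0.083,0.002,0,0,0,0,-1],[-0.087,0.002,0,0,0,0,-1],[-0.087,0.002,0,0,0,0,-1]],
])

```text
time_s: 32.35
ee_pos: [0.5442, -0.2147, 0.0472]
eef_rot: [3.141, -0.005, -3.043]
force: [-13.7, -0.5, 13.6]
grip_width: 0.0134
grip_force: 40.0
```

Run:
```python
from h import *
chk(-93)
```

```text
[ 0.54419598 -0.21466525  0.04722908] 0.013449294869889182 [-13.74238426  -0.46210634  13.56667624]
tcp carrier 0.01666351559133494 -92.72354965782732
-60 139 15.0; -58 143 15.1; -56 155 15.1; -54 154 15.1; -52 152 15.1; -50 146 15.1; -48 131 15.2; -46 140 15.1; -44 151 15.0; -42 143 15.1; -40 133 15.1; -38 195 16.8; -36 138 19.0; -34 145 19.1; -32 147 19.0; -30 124 19.1; -28 147 19.1; -26 142 19.2; -24 128 19.1; -22 139 19.2; -20 126 19.1; -18 134 19.0; -16 135 19.1; -14 127 19.2; -12 125 19.2; 
tail X -37.0 Y -99.3..-87.4
```

Home. Release, lift, then view before fetching the keeper.

>>> play_rows([
  [[0,0,0,0,0,0,-0.2],[0,0,0,0,0,0,-0.2],[0,0,0,0,0,0,-0.2],[0,0,-0.1,0,0,0,-0.2],[0,0,-0.3,0,0,0,-0.2],[0,0,-0.5,0,0,0,-0.2],[-0.1,0.3,-0.7,0,0,0,-0.2],[-0.25,0.6,-0.85,0,0,0,-0.2],[-0.25,0.75,-0.85,0,0,0,-0.2],[-0.25,0.75,-0.85,0,0,0,-0.2]],
])

```text
time_s: 33.4
ee_pos: [0.5863, -0.0361, 0.2546]
eef_rot: [-3.142, -0.001, -3.043]
force: [0.3, 0.4, -0.2]
grip_width: 0.0375
grip_force: 0.0
```

Run:
```python
from h import *
c=snap('wrist','w12.png');W=cloud(c)*1000;f=c['frame'].astype(int)
P=W[...,:2]-[535,-122.4];X=P@[.9951,.099];Y=P@[-.099,.9951]
for y in(-93,-31,31,93):
    k=(f.max(-1)<60)&(abs(Y-y)<20)&(X<-10)&(X>-60)&(W[...,2]>22)&(W[...,2]<42);print(y,k.sum(),np.percentile(X[k],1).round(1),np.median(Y[k]).round(1))
print(rel([.6502,.0573,.15],1.677),rel([.65,.0573,.25],1.677))
```

```text
-93 380 -35.1 -89.4
-31 320 -35.0 -29.7
31 272 -35.9 31.0
93 230 -34.9 92.0
([-0.2835, 0.3216, 0.4306], [0.0005, 0.0002, 0.2495]) ([-0.2838, 0.322, 0.0306], [0.0005, 0.0002, 0.2495])
```

View pics/w12.png

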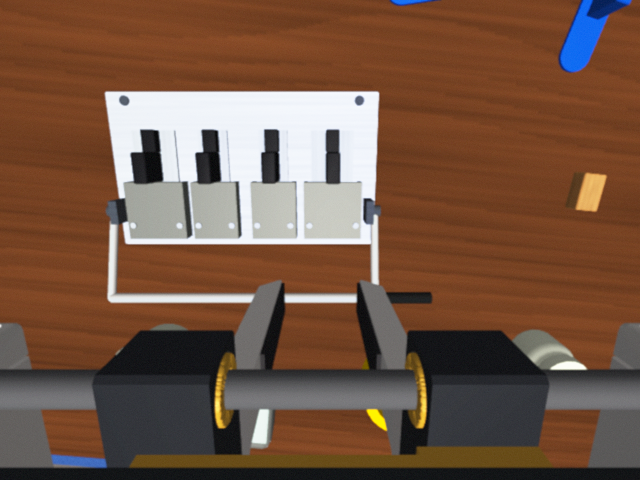

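All four gauges are home against the block faces, and the bar is on the far side with its stub at (411,298). Next is closing it.

>>> play_rows([
  [[-0.28,0.322,0.03,0,0,0.2495,0],[-0.28,0.322,0.03,0,0,0.2495,0],[-0.28,0.322,0.03,0,0,0.2495,0],[-0.28,0.322,0.03,0,0,0.2495,0],[-0.28,0.322,0.03,0,0,0.2495,0],[-0.28,0.322,0.03,0,0,0.2495,0],[-0.28,0.322,0.03,0,0,0.2495,0],[-0.28,0.322,0.03,0,0,0.2495,0],[-0.28,0.322,0.03,0,0,0.2495,0],[-0.28,0.322,0.03,0,0,0.2495,0]],
])

```text
time_s: 34.45
ee_pos: [0.6479, 0.0492, 0.2459]
eef_rot: [-3.14, -0.0, 1.736]
force: [0.0, -0.5, 0.4]
grip_width: 0.0471
grip_force: 0.0
```

Run:
```python
from h import *
print(get_obs()['ee_pos'],rel([.6502,.0573,.058],1.670))
c=snap('wrist');W=cloud(c)*1000;f=c['frame'].astype(int)
P=W[...,:2]-[535,-122.4];X=P@[.9951,.099];Y=P@[-.099,.9951]
k=(f.max(-1)<60)&(Y>150)&(Y<195)&(abs(X-132)<15)&(W[...,2]>40)&(W[...,2]<80);print(k.sum(),np.median(X[k]),Y[k].min(),Y[k].max(),np.percentile(W[...,2][k],90))
```

```text
[0.64790088 0.04920145 0.24589496] ([0.0303, 0.0156, 0.7516], [-0.0003, -0.0, 0.0105])
535 131.86968157460228 150.14106843687122 194.67868266572384 65.22749004288916
```

>>> play_rows([
  [[0.03,0.016,0.1,0,0,0.0105,0],[0.03,0.016,0.25,0,0,0.0105,0],[0.03,0.016,0.45,0,0,0.0105,0],[0.03,0.016,0.65,0,0,0.0105,0],[0.03,0.016,0.75,0,0,0.0105,0],[0.03,0.016,0.75,0,0,0.0105,0],[0.03,0.016,0.75,0,0,0.0105,-1],[0.03,0.016,0.75,0,0,0.0105,-1],[0.03,0.016,0.75,0,0,0.0105,-1],[0.03,0.016,0.75,0,0,0.0105,-1]],
])

```text
time_s: 35.5
ee_pos: [0.6507, 0.0572, 0.06]
eef_rot: [3.141, 0.0, 1.676]
force: [-0.2, 0.9, -0.6]
grip_width: 0.0184
grip_force: 0.0
```

>>> play_rows([
  [[0,0,0,0,0,0,-1],[0,0,0,0,0,0,-1]],
])

```text
time_s: 35.7
ee_pos: [0.6499, 0.0571, 0.0594]
eef_rot: [-3.139, 0.0, 1.676]
force: [-5.5, -0.2, 6.3]
grip_width: 0.0107
grip_force: 40.0
```

Run:
```python
from h import *
bar()
```

```text
[-5.51218237 -0.17845978  6.27783039] 0.01073510609444085 [0.64993447 0.05710735 0.05943301]
tcp carrier 132.1425205456056 167.24924853818092
80 367 132.0 [62.9 64.1]
100 498 132.0 [63.1 64.1]
120 52 128.6 [62.4 64.3]
140 914 132.2 [63.9 65.1]
160 2847 132.5 [64.5 79.9]
180 946 132.0 [63.5 65. ]
```

>>> play_rows([
  [[0,-0.018,-0.046,0,0,0,-1],[0,-0.035,-0.078,0,0,0,-1],[0,-0.055,-0.108,0,0,0,-1],[0,-0.079,-0.136,0,0,0,-1],[0,-0.105,-0.162,0,0,0,-1],[0,-0.133,-0.184,0,0,0,-1],[0,-0.163,-0.204,0,0,0,-1],[0,-0.196,-0.221,0,0,0,-1],[0,-0.229,-0.235,0,0,0,-1],[0,-0.264,-0.245,0,0,0,-1]],
])

```text
time_s: 36.75
ee_pos: [0.5866, 0.0508, 0.1233]
eef_rot: [3.135, -0.0, 1.676]
force: [7.4, 5.5, 9.1]
grip_width: 0.0107
grip_force: 40.0
```

Run:
```python
from h import *
bar()
```

```text
[7.39553366 5.51527404 9.14055357] 0.010729078819142078 [0.58656896 0.05075991 0.12326364]
tcp carrier 68.45910593671016 167.20610307495645
80 449 68.8 [123.5 124.6]
100 395 68.7 [123.6 124.7]
120 130 68.1 [124.  125.3]
140 887 68.5 [124.5 125.6]
160 2858 68.4 [125.4 143.7]
180 898 68.7 [124.2 125.5]
```

>>> play_rows([
  [[0,-0.047,-0.009,0,0,0,-1],[0,-0.084,-0.012,0,0,0,-1],[0,-0.12,-0.012,0,0,0,-1],[0,-0.156,-0.007,0,0,0,-1],[0,-0.192,0.001,0,0,0,-1],[0,-0.226,0.012,0,0,0,-1],[0,-0.259,0.027,0,0,0,-1],[0,-0.291,0.045,0,0,0,-1],[0,-0.321,0.066,0,0,0,-1],[0,-0.348,0.09,0,0,0,-1]],
])

```text
time_s: 37.8
ee_pos: [0.4986, 0.0415, 0.0987]
eef_rot: [3.14, -0.0, 1.676]
force: [6.3, 5.4, 0.3]
grip_width: 0.0108
grip_force: 40.0
```

Run:
```python
from h import *
bar()
```

```text
[6.27534263 5.4146009  0.27188934] 0.010787384343880182 [0.49861162 0.04154358 0.09867311]
tcp carrier -19.97966701646353 166.74270167515644
80 452 -19.6 [ 99.4 100.6]
100 388 -19.7 [ 99.6 100.6]
120 143 -18.4 [ 99.7 101.2]
140 908 -19.7 [100.4 101.6]
160 2846 -20.0 [101.3 119.1]
180 899 -19.7 [100.  101.5]
```

>>> play_rows([
  [[0,-0.02,0.022,0,0,0,-1],[0,-0.042,0.051,0,0,0,-1],[0,-0.061,0.082,0,0,0,-1],[0,-0.077,0.115,0,0,0,-1],[0,-0.09,0.149,0,0,0,-1],[0,-0.099,0.184,0,0,0,-1],[0,-0.104,0.22,0,0,0,-1],[0,-0.106,0.246,0,0,0,-1],[0,-0.106,0.246,0,0,0,-1]],
])

```text
time_s: 38.75
ee_pos: [0.4725, 0.0386, 0.0367]
eef_rot: [3.14, -0.0, 1.676]
force: [5.4, 4.7, -1.1]
grip_width: 0.0108
grip_force: 40.0
```

Run:
```python
from h import *
bar()
```

```text
[ 5.40090307  4.70559136 -1.06364537] 0.01084040959816699 [0.47254652 0.03864454 0.0366803 ]
tcp carrier -46.204047799491214 166.4383205560189
60 545 -52.3 [15.3 16.6]
80 1058 -44.3 [32.8 39.3]
100 424 -45.9 [38.7 39.9]
120 170 -46.6 [38.3 40.3]
140 912 -45.8 [39.6 40.8]
160 2841 -45.9 [40.4 57.1]
180 923 -45.9 [39.3 40.6]
```

>>> play_rows([
  [[0,0,0.01,0,0,0,-1],[0,0,0.02,0,0,0,-1],[0,0,0.02,0,0,0,-1]],
])

```text
time_s: 39.1
ee_pos: [0.4725, 0.0387, 0.0321]
eef_rot: [3.14, -0.0, 1.676]
force: [4.9, 4.7, 1.7]
grip_width: 0.011
grip_force: 40.0
```

Run:
```python
from h import *
bar()
```

```text
[4.87917819 4.71362195 1.66420281] 0.011010637601440566 [0.47254288 0.03866212 0.03210389]
tcp carrier -46.20592556345036 166.45616927736785
60 374 -52.8 [15.3 16.2]
80 1214 -44.3 [28.4 34.9]
100 441 -45.9 [34.4 35.6]
120 166 -46.1 [33.8 35.9]
140 909 -46.1 [35.3 36.4]
160 2853 -46.2 [36.  52.7]
180 917 -45.9 [34.9 36.4]
```

The keeper does go lower than where it started, so I'll press on to the stop.

>>> play_rows([
  [[0,0,0.01,0,0,0,-1],[0,0,0.02,0,0,0,-1],[0,0,0.028,0,0,0,-1],[0,0,0.028,0,0,0,-1]],
])

```text
time_s: 39.55
ee_pos: [0.4728, 0.0387, 0.0262]
eef_rot: [3.14, -0.0, 1.676]
force: [-1.2, 4.8, 17.5]
grip_width: 0.0112
grip_force: 40.0
```

Run:
```python
from h import *
bar()
```

```text
[-1.18200972  4.75013465 17.50114238] 0.011231083439779504 [0.47281732 0.03868259 0.02623352]
tcp carrier -45.930809779543715 166.449372383616
60 208 -52.8 [15.2 15.9]
80 1220 -44.6 [20.3 31.2]
100 601 -45.2 [29.  30.4]
120 125 -44.9 [29.1 30.8]
140 932 -45.9 [30.3 31.4]
160 2912 -46.0 [30.9 46.7]
180 1064 -46.1 [29.6 31.3]
```

>>> play_rows([
  [[0,0,0.01,0,0,0,-1],[0,0,0.012,0,0,0,-1],[0,0,0.012,0,0,0,-1]],
])

```text
time_s: 39.9
ee_pos: [0.473, 0.0385, 0.0243]
eef_rot: [3.139, 0.0, 1.676]
force: [-9.6, 2.4, 36.8]
grip_width: 0.0108
grip_force: 40.0
```

>>> play_rows([
  [[0,0,0,0,0,0,0],[0,0,0,0,0,0,0],[0,0,0,0,0,0,0],[0,0,0,0,0,0,0],[0,0,-0.15,0,0,0,0],[0,0,-0.35,0,0,0,0],[0,0,-0.55,0,0,0,0],[0,0,-0.8,0,0,0,0],[0,0,-0.8,0,0,0,0]],
])

```text
time_s: 40.8
ee_pos: [0.4732, 0.0383, 0.2263]
eef_rot: [3.136, 0.001, 1.676]
force: [0.5, -0.2, -0.7]
grip_width: 0.0471
grip_force: 0.0
```

Run:
```python
from h import *
c=snap('side','s2.png')
for n in('wrist','side'):
    c=snap(n);W=cloud(c)*1000;f=c['frame'].astype(int)
    P=W[...,:2]-[535,-122.4];X=P@[.9951,.099];Y=P@[-.099,.9951]
    k=(abs(X+46)<7)&(Y>150)&(Y<185)&(W[...,2]>8);print(n,k.sum(),np.median(X[k]),np.percentile(W[...,2][k],[50,90]))
    k=(abs(X+46)<4)&(abs(Y)<130)&(W[...,2]>20);print('bar',k.sum(),np.percentile(W[...,2][k],[50,90]))
cv2.imwrite('pics/s2c.png',cv2.resize(snap('side')['frame'][200:440,240:560,::-1],(640,480)))
```

```text
wrist 1263 -45.83142555960802 [330.4937727  332.29097073]
bar 1119 [29.67740018 30.82501401]
side 135 -48.89032929317949 [31.41796843 33.41273943]
bar 1245 [ 31.8931865  482.95450912]
```

View pics/s2c.png

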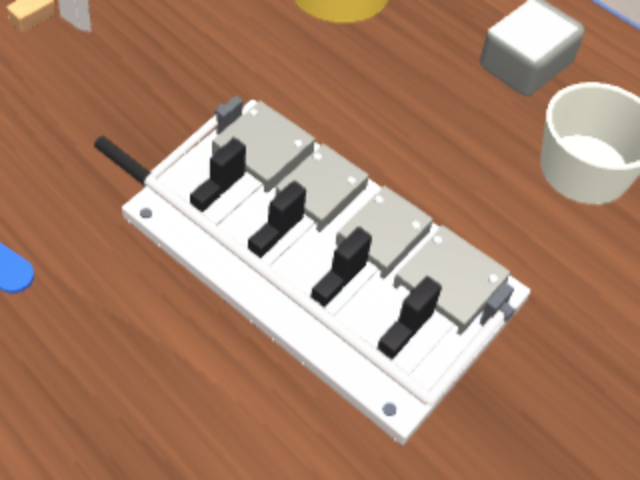

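All four gauges are home and the keeper is shut behind them: bar top measures 30 mm, as expected, and the robot is clear.

```bash
python3 -c "
from station import workorder
print(workorder.hand_in())"
```

```text
the job is handed in; nothing more can be done
None
```

The job is handed in: all four gauges are fully home in slots of their own width, the keeper bar is shut down to its stop behind them, and I moved nothing else on the table.

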